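# Snap the retaining clip onto a lab shaker's drive pin

### The job

The platform is back on the orbital shaker and its split clip lies on the drive boss with its mouth towards the grooved pin. Pick up the clip fork by its handle and use it to push the clip sideways into the pin's groove until it snaps fully home, gently, without ramming the pin or touching the clip with the gripper. Then lay the fork flat on the bench mat again and leave everything else where it stands.

Things in the scene. Friction and masses are not known exactly. Their poses are not given: they have to be found in the camera images.
- shaker: orbital shaker, fixed: pale plinth, dark control strip on its -x side, aluminium platform 280 (x) x 260 (y) mm with a dark rubber mat, mat surface 107 mm above the bench. Origin on the bench under its centre, +x away from the control strip. Two clamped glass flasks, 72 mm wide, tops at 219 mm, stand on the platform at x = 85, y = +-80 mm; its -x half is clear of tall things
- drive_pin: drive boss and pin at the platform's centre, fixed: aluminium boss, 100 mm diameter, flat top 14 mm above the platform's rubber mat; on it a steel pin with a groove 16 mm diameter, 5.5 mm high, directly on the boss's top, then a head 20 mm diameter, 15 mm tall. Origin on the pin's axis at the boss's top, z up; the clip lies on its -x side. Its bearing stands no more than 40 N
- clip: dark split clip (E-clip shape), 4 mm thick, 22 g, slippery, flat on the boss. Origin on its underside at the centre of its opening: lies on drive_pin's origin when seated, any yaw. +x out of the open mouth, z up. Outer radius 15 mm, flared lips at x = 8 to 13, y = +-8 to +-14. Starts 24 to 30 mm short of the pin's axis, up to 4 mm sideways and 0.12 rad off pointing at it
- clip_back (a point): middle of the clip's straight back edge, 26 mm wide, where the fork pushes: x = -17, z = 2 mm in the clip's frame. Pushed towards +x, the clip's two sprung arms meet the pin with its origin about 12 mm short of the axis, take about 7 N to spread, snap past at about 6 mm short and then hold the pin; fully home is a firm stop
- fork: clip fork, 184 mm long, about 0.12 kg, lying flat: yellow handle 100 mm long (x = -50 to 50), 20 mm wide, 20 mm tall, then a flat steel shank 12 mm wide and a 46 mm wide, 6 mm thick fork end with two prongs. The undersides of handle, shank and fork end all lie in the plane z = 0. Origin under the handle's middle; +x towards the prongs, z up
- fork_grip (a point): point to grip the fork: on the handle's centre line, x = 15, z = 10 mm in the fork's frame
- fork_notch (a point): middle of the flat floor of the fork's notch, x = 120, z = 3 mm in the fork's frame: laid against the clip's back edge to push. The notch is 32 mm wide; the prongs reach 14 mm past its floor, flare outwards at their tips (48 mm over all) and pass beside the clip's shoulders
- mat: dark blue-grey bench mat, fixed, 300 (x) x 240 (y) x 2 mm; the fork and a screwdriver lie on it. Origin at the centre of its underside. The fork's grip point must end over it
- screwdriver: grey-handled screwdriver 190 mm long lying on the mat beside the fork, origin under its middle; leave alone
- clip_dish: round white dish, 80 mm across, 16 mm tall, with two spare clips, origin at centre of its underside; leave alone
- blue_bottle: blue wash bottle with red spout, 68 mm diameter, 212 mm tall, origin at centre of its underside; leave alone
- white_bottle: white wash bottle with red spout, 68 mm diameter, 212 mm tall, origin at centre of its underside; leave alone
- flour_jar: round glass jar of soya flour with white lid, 96 mm diameter, 94 mm tall, origin at centre of its underside; leave alone
- tube_rack: red test-tube rack, 75 x 215 mm, with stoppered tubes up to 152 mm tall, origin at centre of its underside; leave alone
Not all that is in view belongs to the job. Leave any green or pink look-alike of the fork alone.

How it is judged:
By the outcome, as a careful person would: the job done as asked, in the order asked, and still so for the second after the job is handed in, with the robot touching nothing.
It also fails if it takes over 61 s, if anything falls off the work surface, if the arm or the gripper's body presses on something with over 40 N, if the wrist force passes 120 N, or if a joint passes its speed limit or range.

### The arm

A 7-joint arm with a two-finger parallel gripper is mounted at the origin on the work surface. World frame = base frame: x ahead of the robot, y to its left, z up, the work surface at z = 0. Lengths are in m, angles in rad, forces in N, time in s.
With the tool pointing down it reaches from about 0.4 to 0.875 m from the base axis. Payload 19.3 kg.
Tool frame: the origin (TCP) lies at the very end of the fingers, on their centre line; the grasp point (between the pads) lies 19 mm behind it; z points along the fingers, y is the direction in which the jaws open and shut (so a half turn about z gives the same grasp; the last joint's range is limited). The gripper opens to 85 mm and grips with 20 to 120 N. Pads are 22 mm wide; open, the fingers measure 114 mm over their backs; the gripper's body (76 mm by 85 mm) begins 54 mm behind the grasp point. The pads swing forward as they close: fully open they stand 13 mm farther back than shut.
Start: joints at [-1.259, 0.521, -0.036, 1.599, 0.021, 1.021, -0.113], TCP at [0.233, 0.58, 0.231] pointing down, gripper open.
Joint ranges: [-2.91, 2.91], [-0.3, 2.13], [-1.5, 1.42], [0.17, 2.43], [-1.26, 4.41], [0.16, 1.93], [-2.52, 2.52]. Speed limits (rad/s): [1.89, 1.89, 2.39, 2.39, 3.01, 3.01, 3.01].

### API

Orientations are given as [roll, pitch, yaw] about the fixed x, y, z axes, in that order (R = Rz(yaw) Ry(pitch) Rx(roll)).
In Python, from workcell import bot gives the robot as it stands.
- The arm moves only by the tool apply_moves, never from a script. Its argument "commands" is a list of rows, each an object with "travel": the shift along the tool's x, y, z in m, a list of three; "twist": the turn, a rotation vector about the tool's x, y, z in degrees, a list of three; "claw": the finger opening in m, from 0 to 0.0854. A call has 1 to 10 rows; each row is the pose to reach, as a shift and turn from the pose commanded when the call began, along the tool's axes at that moment; what a row does not reach only later rows make up. A row lasts 1/10 s, in which the tool goes at most 50 mm and 8.59 degrees, less where a joint would pass 70% of its speed; a pose out of reach is approached as far as the arm can. A call with a gripper value outside its range is refused whole. The fingers move at their own pace and stop on an object; "force" is the grip in N (left out, the last holds). Time passes only in rows, so rows that repeat a pose let the fingers close. It gives the time, the measured TCP pose, the force and the opening at its end, in the units of the state.
- bot.observe(): the state, without advancing time (a new reading comes with each control period).
- bot.grab_frame(name): name is "scene" or "top" or "wrist"; returns a dict with "frame" (480x640x3 uint8, blue, green, red), "fx", "fy", "cx", "cy" (pixels), "dist" ([k1, k2, p1, p2, k3] as OpenCV has them; the pictures are not rectified), "pose" (4x4, takes a point from camera to world coordinates); the wrist camera has in their place "tool_from_camera" (4x4, takes a point from camera to tool coordinates, whose origin is the TCP and whose axes are the flange's). Camera axes: x right, y up, looking along -z (the intrinsics and any distortion apply to the point x, -y, -z); pixel columns grow to the right and rows downward; lengths in m; the calibration is good to about 2 mm. A picture is of the moment at which its call begins: read the wrist's pose just before it. There is no depth.
- bot.job_done(): hands the job in, once; it reports no verdict.
The state is a dict: "clock": time; "qpos": joint angles; "qd": joint speeds; "joint_efforts": joint torques, N m; "position": TCP position; "tool_rot": TCP orientation; "force": force on the tool from outside, world axes, zero at the start; "moment": the same for the moment, N m; "grip_width": finger opening in m.
Only numpy, scipy, OpenCV 4.12 (cv2) and the standard library are available. Lean on these libraries where they do the work, as an engineer would, in place of code of your own. Each camera call takes 0.05 s, during which the arm holds its last target.

## Working session

There is one attempt and no reset: what is moved stays moved. The work goes in short steps, Python scripts to look and compute and a tool call to move; the robot and the scene stay as the last step left them, time stands still between calls to the robot, and variables do not carry over. Pictures are saved under pics/ and viewed, and the job is handed in when it is done.

Besides the shell and the picture viewer there is one more tool, called after "Emit:" as name([rows], argument=value, ...), one row to a line, values as JSON. apply_moves: Moves the arm, as the interface text tells. Its arguments: {"type":"object","properties":{"commands":{"type":"array"},"force":{"type":"number"}},"required":["commands"]}

```bash
ls; mkdir -p pics
python3 - <<'E'
from workcell import bot
import cv2
s=bot.observe(); print(s)
for n in ("scene","top","wrist"):
    f=bot.grab_frame(n); cv2.imwrite(f"pics/{n}0.png",f["frame"])
    print(n,{k:v for k,v in f.items() if k!="frame"})
E
```

```text
pics
{'clock': 0.0, 'qpos': array([-1.25919988,  0.52203908, -0.03633267,  1.59999904,  0.02117384,
        1.02106685, -0.11282715]), 'qd': array([ 0.00049373, -0.00210906,  0.00187856, -0.00080392,  0.00119649,
        0.00024741,  0.00034136]), 'joint_efforts': array([-1.70594376e-03, -9.27103400e+01,  1.97887748e+00, -3.69923759e+01,
        1.77088729e-02,  8.21120484e-03, -3.31246054e-05]), 'position': array([0.23276897, 0.57968386, 0.23071324]), 'tool_rot': array([-3.14046538e+00,  5.43826817e-05,  2.75974984e+00]), 'force': array([-0.25783067, -0.20178989,  0.52798203]), 'moment': array([-0.01890293,  0.00090381, -0.03020418]), 'grip_width': 0.08494220207274748}
scene {'fx': 587.5722145121705, 'fy': 587.5722145121705, 'cx': 314.61526606251175, 'cy': 242.53651223335717, 'dist': array([0.03620565, 0.        , 0.        , 0.        , 0.        ]), 'pose': array([[-0.80261421, -0.3955452 ,  0.44649123,  1.12290948],
       [ 0.5962686 , -0.5527963 ,  0.58213401,  0.81116014],
       [ 0.01655838,  0.73345773,  0.67953335,  1.07796199],
       [ 0.        ,  0.        ,  0.       
[... 307 characters left out ...]
.0096057 , -0.01446668],
       [ 0.01056153,  0.09876425,  0.99505481,  1.81328361],
       [ 0.        ,  0.        ,  0.        ,  1.        ]])}
wrist {'fx': 431.7131840224746, 'fy': 431.7131840224746, 'cx': 317.1054819416011, 'cy': 242.33988697034687, 'dist': array([-0.09005612,  0.        ,  0.        ,  0.        ,  0.        ]), 'tool_from_camera': array([[ 5.79196984e-04,  9.59196727e-01,  2.82738931e-01,
         7.18858297e-02],
       [ 9.99999811e-01, -6.13365979e-04,  3.23328853e-05,
        -4.12059558e-04],
       [ 2.04436039e-04,  2.82738859e-01, -9.59196902e-01,
        -1.43052778e-01],
       [ 0.00000000e+00,  0.00000000e+00,  0.00000000e+00,
         1.00000000e+00]])}
```

View pics/scene0.png

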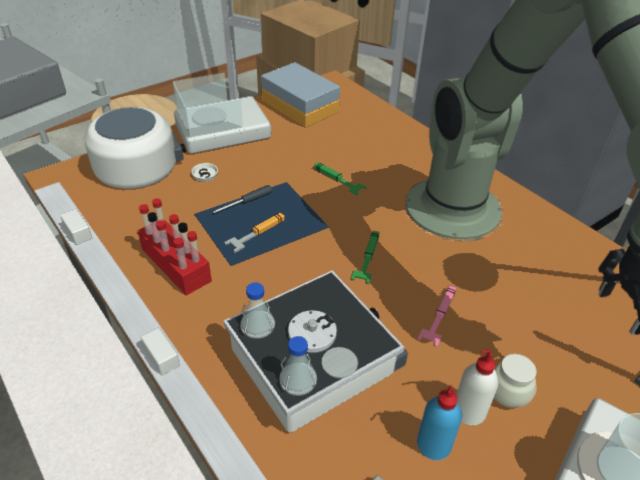

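View pics/top0.png

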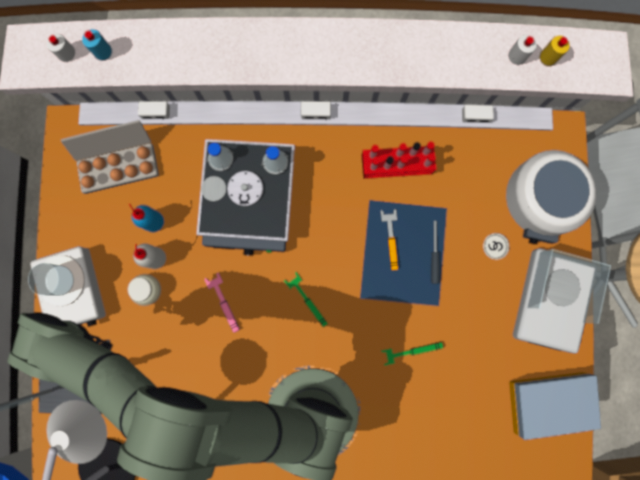

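View pics/wrist0.png

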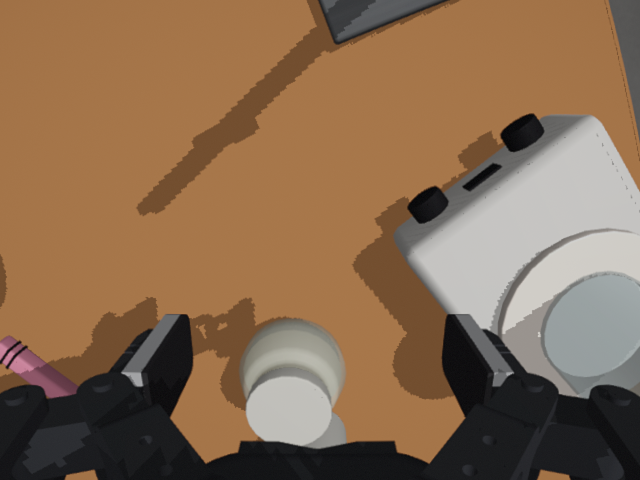

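```bash
cat > h.py <<'E'
import numpy as np, cv2
def cam(f,s=None):
    K=np.array([[f["fx"],0,f["cx"]],[0,f["fy"],f["cy"]],[0,0,1.]])
    if "pose" in f: T=np.array(f["pose"])
    else:
        from scipy.spatial.transform import Rotation as R
        W=np.eye(4); W[:3,:3]=R.from_euler("xyz",s["tool_rot"]).as_matrix(); W[:3,3]=s["position"]
        T=W@f["tool_from_camera"]
    return K,np.array(f["dist"]),T
def rays(f,px,s=None):
    K,d,T=cam(f,s)
    u=cv2.undistortPoints(np.array(px,float).reshape(-1,1,2),K,d).reshape(-1,2)
    v=np.c_[u[:,0],-u[:,1],-np.ones(len(u))]
    return T[:3,3],v@T[:3,:3].T
def toplane(f,px,z,s=None):
    o,v=rays(f,px,s); t=(z-o[2])/v[:,2]
    return o+v*t[:,None]
def proj(f,P,s=None):
    K,d,T=cam(f,s)
    P=np.array(P,float).reshape(-1,3); c=(P-T[:3,3])@T[:3,:3]
    c=c*[1,-1,-1]
    return cv2.projectPoints(c.reshape(-1,1,3),np.zeros(3),np.zeros(3),K,d)[0].reshape(-1,2)
E
python3 - <<'E'
from h import *
from workcell import bot
f=bot.grab_frame("top"); im=f["frame"]; hsv=cv2.cvtColor(im,cv2.COLOR_BGR2HSV)
o=im[190:300,350:460]; cv2.imwrite("pics/topfork.png",cv2.resize(o,None,fx=5,fy=5,interpolation=cv2.INTER_CUBIC))
o=im[130:260,185:305]; cv2.imwrite("pics/topshk.png",cv2.resize(o,None,fx=4.5,fy=4.5,interpolation=cv2.INTER_CUBIC))
g=bot.grab_frame("scene")["frame"]; o=g[270:430,220:410]; cv2.imwrite("pics/scshk.png",cv2.resize(o,None,fx=3.5,fy=3.5,interpolation=cv2.INTER_CUBIC))
m=cv2.inRange(hsv,(15,120,120),(32,255,255)); m[:, :350]=0;m[:190]=0;m[300:]=0;m[:,460:]=0
mm=np.argwhere(m)[:,::-1]; r=cv2.minAreaRect(mm.astype(np.float32)); print(r,len(mm))
W=toplane(f,cv2.boxPoints(r),0.015); print(W, W.mean(0))
# mat
m=cv2.inRange(hsv,(100,60,20),(125,255,120)); m[:, :350]=0;m[:190]=0;m[310:]=0;m[:,455:]=0
c=max(cv2.findContours(m,0,2)[0],key=cv2.contourArea); r=cv2.minAreaRect(c); print(r); print(toplane(f,cv2.boxPoints(r),0.002))
E
```

```text
((404.5, 244.49996948242188), (108.99998474121094, 108.99998474121094), 90.0) 4396
[[ 0.67380089 -0.11013316  0.015     ]
 [ 0.67883287 -0.44419728  0.015     ]
 [ 0.34686116 -0.43980377  0.015     ]
 [ 0.34509667 -0.11172155  0.015     ]] [ 0.5111479  -0.27646394  0.015     ]
((403.6761474609375, 252.63827514648438), (76.69815063476562, 96.17874908447266), 5.403791427612305)
[[ 0.35174434 -0.14530824  0.002     ]
 [ 0.64256185 -0.17202692  0.002     ]
 [ 0.62346649 -0.40689247  0.002     ]
 [ 0.33134079 -0.37630832  0.002     ]]
```

View pics/topfork.png

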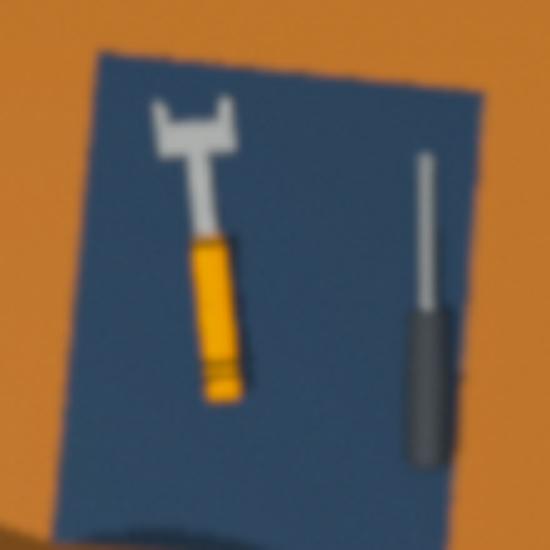

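View pics/topshk.png

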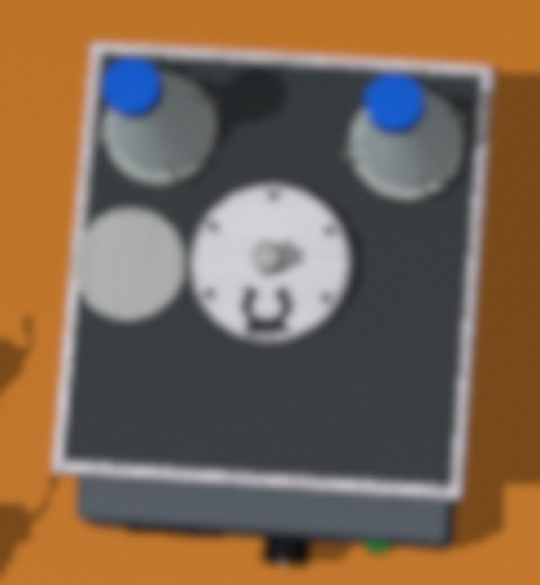

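View pics/scshk.png

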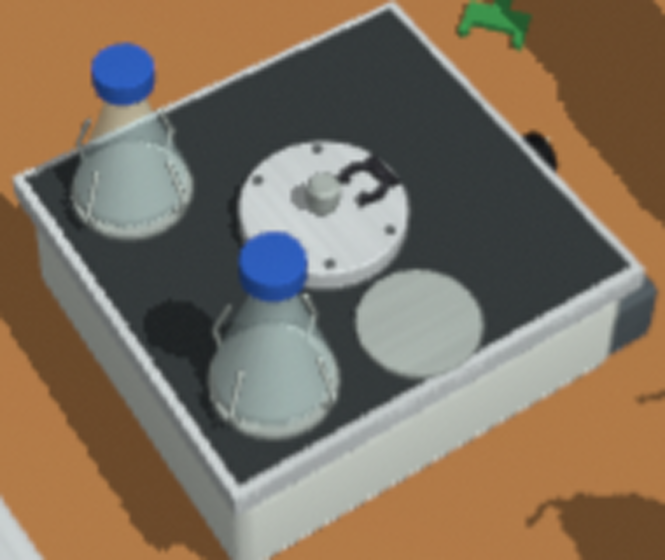

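```bash
cat > m1.py <<'E'
from h import *
from workcell import bot
f=bot.grab_frame("top"); im=f["frame"]; hsv=cv2.cvtColor(im,cv2.COLOR_BGR2HSV)
print("hsv handle",hsv[245,393],"bench",hsv[200,355])
def big(m,x0,x1,y0,y1):
    k=np.zeros_like(m);k[y0:y1,x0:x1]=m[y0:y1,x0:x1]
    n,l,st,c=cv2.connectedComponentsWithStats(k); i=1+np.argmax(st[1:,4]); return (l==i).astype(np.uint8)
# fork: handle
mh=big(cv2.inRange(hsv,(10,150,90),(35,255,255)),378,408,230,280)
p=np.argwhere(mh)[:,::-1].astype(np.float32); W=toplane(f,p,0.020)[:,:2]
c=W.mean(0); w,v=np.linalg.eigh(np.cov((W-c).T)); a=v[:,1]*np.sign(v[0,1]); print("handle c",c,"ang",np.arctan2(a[1],a[0]),"len",np.ptp((W-c)@a),"wid",np.ptp((W-c)@v[:,0]))
ms=big(cv2.inRange(hsv,(0,0,110),(180,70,255)),375,405,200,245)
p=np.argwhere(ms)[:,::-1].astype(np.float32); S=toplane(f,p,0.007)[:,:2]
d=S-c; print("steel x range",(d@a).min(),(d@a).max(),"y mean",(d@[-a[1],a[0]]).mean())
e=S[(d@a)>0.09]; t=e.mean(0)-c; print("fork end dir ang",np.arctan2(t[1],t[0]),"dist",np.hypot(*t))
# shaker: boss
mb=cv2.inRange(hsv,(0,0,150),(180,60,255)); 
mb=big(mb,227,265,165,210); k=cv2.morphologyEx(mb,cv2.MORPH_CLOSE,np.ones((9,9)))
p=max(cv2.findContours(k,0,2)[0],key=cv2.contourArea); hull=cv2.convexHull(p); H=toplane(f,hull.reshape(-1,2),0.121)
el=cv2.fitEllipse((H[:,:2]*1000).astype(np.float32)); print("boss ellipse mm",el)
# platform white rim corners
b=im[200,240];
E
python3 m1.py
```

```text
hsv handle [ 20 255 234] bench [ 15 201 192]
handle c [ 0.48293695 -0.23885386] ang 0.10296656501622267 len 0.09642837876018659 wid 0.023013047751405724
steel x range 0.05272001800157402 0.13503507495398254 y mean -0.0007150667164161101
fork end dir ang 0.09601380016067917 dist 0.1128105941663379
boss ellipse mm ((656.8741455078125, 196.76808166503906), (97.72463989257812, 98.72015380859375), 40.25632858276367)
```

```bash
cat >> h.py <<'E'
def plan(s,pos,yaw):
    from scipy.spatial.transform import Rotation as R
    A=R.from_euler("xyz",s["tool_rot"]); B=R.from_euler("xyz",[np.pi,0,yaw])
    t=A.inv().apply(np.array(pos)-s["position"]); w=(A.inv()*B).as_rotvec(degrees=True)
    print("travel",t.round(4),"twist",w.round(2))
E
python3 - <<'E'
from h import *
from workcell import bot
s=bot.observe()
plan(s,[.4,.2,.28],1.35)
E
```

```text
travel [-0.2966 -0.2902 -0.0488] twist [-2.000e-02  2.000e-02  8.077e+01]
```

Emit:
apply_moves([
  {"travel":[-0.03,-0.03,-0.03],"twist":[0,0,8],"claw":0.0854},
  {"travel":[-0.06,-0.06,-0.049],"twist":[0,0,16],"claw":0.0854},
  {"travel":[-0.095,-0.09,-0.049],"twist":[0,0,24],"claw":0.0854},
  {"travel":[-0.13,-0.12,-0.049],"twist":[0,0,32],"claw":0.0854},
  {"travel":[-0.16,-0.155,-0.049],"twist":[0,0,40],"claw":0.0854},
  {"travel":[-0.19,-0.185,-0.049],"twist":[0,0,48],"claw":0.0854},
  {"travel":[-0.22,-0.215,-0.049],"twist":[0,0,56],"claw":0.0854},
  {"travel":[-0.25,-0.245,-0.049],"twist":[0,0,64],"claw":0.0854},
  {"travel":[-0.275,-0.27,-0.049],"twist":[0,0,72],"claw":0.0854},
  {"travel":[-0.297,-0.29,-0.049],"twist":[0,0,80],"claw":0.0854},
])

```text
clock: 1.3
position: [0.4009, 0.1982, 0.2806]
tool_rot: [3.141, -0.0, 1.357]
force: [0.4, 0.4, 0.8]
grip_width: 0.0854
```

Run:
```python
from h import *
from workcell import bot
s=bot.observe(); print(s["clock"],s["position"],s["tool_rot"],s["qpos"])
plan(s,[.503,-.237,.22],0.097)
```

```text
1.3 [0.4009039  0.19821445 0.28055527] [ 3.14139695e+00 -4.67028458e-04  1.35663730e+00] [-0.92651107  0.18257161  0.38865234  1.9969365  -0.08337603  0.97658312
 -0.71113895]
travel [-0.4036  0.1922  0.0604] twist [-1.000e-02 -3.000e-02  7.217e+01]
```

Emit:
apply_moves([
  {"travel":[-0.042,0.02,0.006],"twist":[0,0,8],"claw":0.0854},
  {"travel":[-0.084,0.04,0.012],"twist":[0,0,16],"claw":0.0854},
  {"travel":[-0.126,0.06,0.018],"twist":[0,0,24],"claw":0.0854},
  {"travel":[-0.168,0.08,0.025],"twist":[0,0,32],"claw":0.0854},
  {"travel":[-0.21,0.1,0.031],"twist":[0,0,40],"claw":0.0854},
  {"travel":[-0.252,0.12,0.037],"twist":[0,0,48],"claw":0.0854},
  {"travel":[-0.294,0.14,0.044],"twist":[0,0,56],"claw":0.0854},
  {"travel":[-0.336,0.16,0.05],"twist":[0,0,64],"claw":0.0854},
  {"travel":[-0.375,0.18,0.056],"twist":[0,0,72.2],"claw":0.0854},
  {"travel":[-0.4036,0.1922,0.0604],"twist":[0,0,72.2],"claw":0.0854},
])

```text
clock: 2.3
position: [0.5057, -0.237, 0.2193]
tool_rot: [3.141, 0.0, 0.097]
force: [-0.0, 1.2, 0.5]
grip_width: 0.0853
```

Run:
```python
from h import *
from workcell import bot
s=bot.observe(); print(s["clock"],s["position"],s["tool_rot"],s["qpos"])
f=bot.grab_frame("wrist"); cv2.imwrite("pics/w1.png",f["frame"])
```

```text
2.3 [ 0.50568589 -0.23699227  0.21934275] [3.14062771e+00 4.97102344e-04 9.68854832e-02] [-0.17658381  0.53142799  0.73111308  1.81739016 -0.4256308   0.95624996
 -0.73666297]
```

View pics/w1.png

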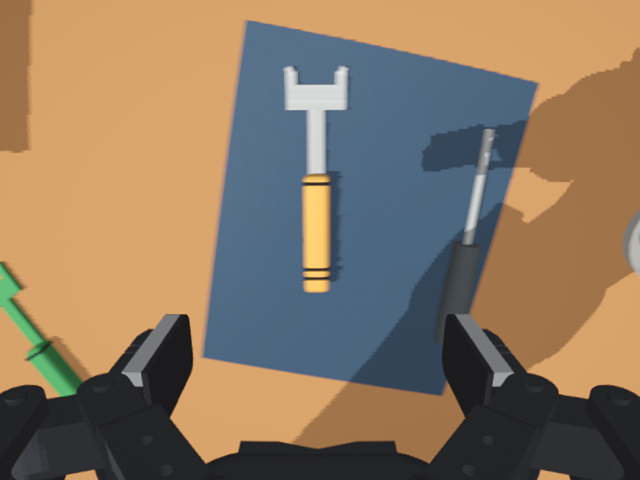

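```bash
cat > m2.py <<'E'
from h import *
from workcell import bot
s=bot.observe(); f=bot.grab_frame("wrist"); im=f["frame"]; hsv=cv2.cvtColor(im,cv2.COLOR_BGR2HSV)
print(hsv[220,316],hsv[300,150],hsv[95,316],hsv[200,280])
m=cv2.inRange(hsv,(14,110,120),(30,255,255)); m[:150]=0;m[310:]=0;m[:,:290]=0;m[:,:350]
m[:,345:]=0
p=np.argwhere(m)[:,::-1].astype(np.float32)
r=cv2.minAreaRect(p); print(r)
W=toplane(f,p,0.020,s)[:,:2]
c=W.mean(0); w,v=np.linalg.eigh(np.cov((W-c).T)); a=v[:,1]*np.sign(v[0,1]); print("handle c",c,"ang",np.arctan2(a[1],a[0]),"len",np.ptp((W-c)@a),"wid",np.ptp((W-c)@v[:,0]))
ms=cv2.inRange(hsv,(0,0,150),(180,50,255)); ms[:60]=0; ms[112:]=0; ms[:,:275]=0; ms[:,355:]=0
p=np.argwhere(ms)[:,::-1].astype(np.float32); S=toplane(f,p,0.008,s)[:,:2]
t=S.mean(0)-c; print("end dir",np.arctan2(t[1],t[0]),"x range",((S-c)@a).min(),((S-c)@a).max(),"wid",np.ptp((S-c)@[-a[1],a[0]]))
R=np.array([np.cos(s["tool_rot"][2]),np.sin(s["tool_rot"][2])])
d=S-s["position"][:2]; print("tool y of fork end mid",np.array([R[1],-R[0]])@(S.mean(0)-s["position"][:2]), "handle",np.array([R[1],-R[0]])@(c-s["position"][:2]))
E
python3 m2.py
```

```text
[ 19 142 249] [ 16 127 219] [ 75   2 220] [105  98 135]
((307.9999694824219, 232.49996948242188), (23.999996185302734, 116.99998474121094), 0.0)
handle c [ 0.48395418 -0.23678106] ang 0.09706402260016513 len 0.09992708932465089 wid 0.019730797287302204
end dir 0.10052579727741255 x range 0.09608703145317118 0.13085863598514938 wid 0.047312752573803706
tool y of fork end mid -0.006468666221215041 handle -0.006184756028392438
```

```bash
python3 - <<'E'
from h import *
from workcell import bot
s=bot.observe(); print(s["clock"],s["position"],s["tool_rot"],s["qd"].round(3))
E
python3 m2.py
python3 - <<'E'
from h import *
from workcell import bot
s=bot.observe(); print(s["clock"],s["position"],s["tool_rot"],s["qd"].round(3))
E
```

```text
2.4 [ 0.50492976 -0.23845551  0.21930758] [3.13951347e+00 1.15310012e-03 9.87684631e-02] [-0.068 -0.042 -0.021  0.042  0.01   0.001 -0.051]
[ 20 139 255] [ 16 127 219] [ 60   1 218] [104  99 134]
((311.0, 231.5), (117.0, 24.0), 90.0)
handle c [ 0.48446119 -0.23655007] ang 0.09854568654624561 len 0.09984741170682687 wid 0.01977682877993983
end dir 0.10202650187845876 x range 0.09537789490164077 0.13090175127924275 wid 0.04731403449768848
tool y of fork end mid -0.004272169103456538 handle -0.003914525458367945
2.45 [ 0.50492521 -0.23626161  0.2194027 ] [3.14087373e+00 1.11038648e-03 1.00434358e-01] [-0.053 -0.029 -0.015  0.025  0.004  0.003 -0.02 ]
```

Run:
```python
from h import *
from workcell import bot
s=bot.observe()
plan(s,[.504,-.2346,.006],0.099)
```

```text
travel [-0.0005 -0.0019  0.2134] twist [0.04 0.06 0.08]
```

Emit:
apply_moves([
  {"travel":[0.001,-0.002,0.03],"twist":[0,0,0],"claw":0.0854},
  {"travel":[0.001,-0.002,0.07],"twist":[0,0,0],"claw":0.0854},
  {"travel":[0.001,-0.002,0.11],"twist":[0,0,0],"claw":0.0854},
  {"travel":[0.001,-0.002,0.14],"twist":[0,0,0],"claw":0.07},
  {"travel":[0.001,-0.002,0.165],"twist":[0,0,0],"claw":0.06},
  {"travel":[0.001,-0.002,0.185],"twist":[0,0,0],"claw":0.05},
  {"travel":[0.001,-0.002,0.198],"twist":[0,0,0],"claw":0.05},
  {"travel":[0.001,-0.002,0.206],"twist":[0,0,0],"claw":0.05},
  {"travel":[0.001,-0.002,0.21],"twist":[0,0,0],"claw":0.05},
  {"travel":[0.001,-0.002,0.21],"twist":[0,0,0],"claw":0.05},
])

```text
clock: 3.45
position: [0.5064, -0.2321, 0.0101]
tool_rot: [3.142, -0.0, 0.104]
force: [-0.1, 0.2, 0.9]
grip_width: 0.0498
```

Run:
```python
from h import *
from workcell import bot
s=bot.observe(); print(s["clock"],s["position"],s["tool_rot"],s["qd"].round(3))
f=bot.grab_frame("wrist"); cv2.imwrite("pics/w2.png",f["frame"])
plan(s,[.504,-.2346,.006],0.099)
```

```text
3.45 [ 0.5064102  -0.23212165  0.0101401 ] [ 3.14151872e+00 -2.78038705e-04  1.03589813e-01] [-0.004 -0.013  0.01  -0.002  0.004  0.009 -0.005]
travel [-0.0027  0.0022  0.0041] twist [ 0.   -0.02  0.26]
```

View pics/w2.png

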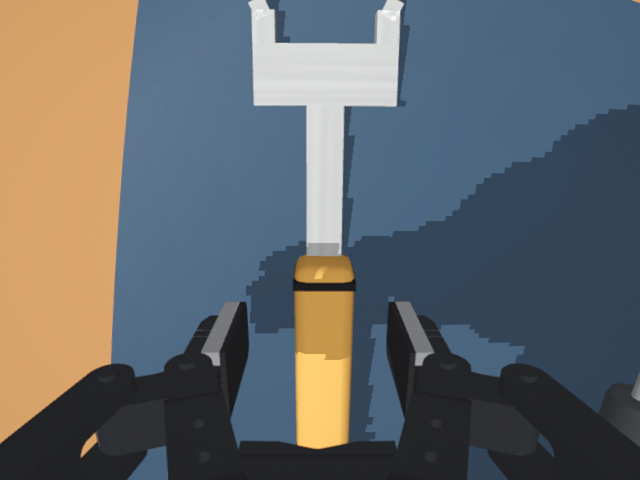

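Emit:
apply_moves([
  {"travel":[-0.001,0.002,0.002],"twist":[0,0,0.2],"claw":0.05},
  {"travel":[-0.002,0.002,0.0045],"twist":[0,0,0.2],"claw":0.04},
  {"travel":[-0.002,0.002,0.0045],"twist":[0,0,0.2],"claw":0.03},
  {"travel":[-0.002,0.002,0.0045],"twist":[0,0,0.2],"claw":0.02},
  {"travel":[-0.002,0.002,0.0045],"twist":[0,0,0.2],"claw":0.01},
  {"travel":[-0.002,0.002,0.0045],"twist":[0,0,0.2],"claw":0.005},
  {"travel":[-0.002,0.002,0.0045],"twist":[0,0,0.2],"claw":0.005},
], force=60)

```text
clock: 4.2
position: [0.5045, -0.2345, 0.0057]
tool_rot: [-3.142, -0.0, 0.1]
force: [-1.1, 0.3, 5.7]
grip_width: 0.0187
```

Run:
```python
from h import *
from workcell import bot
s=bot.observe(); print(s["clock"],s["position"],s["tool_rot"],s["qd"].round(3),s["grip_width"],s["force"])
f=bot.grab_frame("wrist"); cv2.imwrite("pics/w3.png",f["frame"])
```

```text
4.2 [ 0.50445375 -0.23446984  0.00568858] [-3.14156550e+00 -1.19398531e-04  9.98381954e-02] [ 0.001  0.     0.    -0.001  0.    -0.001 -0.001] 0.018688891457170585 [-1.13178486  0.27588508  5.72031256]
```

View pics/w3.png

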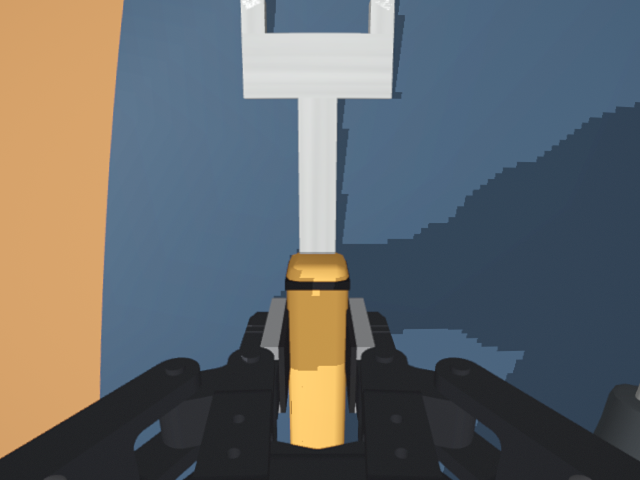

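Emit:
apply_moves([
  {"travel":[0,0,-0.01],"twist":[0,0,0],"claw":0.005},
  {"travel":[0,0,-0.04],"twist":[0,0,0],"claw":0.005},
  {"travel":[0,0,-0.08],"twist":[0,0,0],"claw":0.005},
  {"travel":[0.01,-0.02,-0.12],"twist":[0,0,0],"claw":0.005},
  {"travel":[0.02,-0.05,-0.16],"twist":[0,0,1],"claw":0.005},
  {"travel":[0.03,-0.08,-0.19],"twist":[0,0,3],"claw":0.005},
  {"travel":[0.045,-0.12,-0.22],"twist":[0,0,4],"claw":0.005},
  {"travel":[0.06,-0.16,-0.24],"twist":[0,0,5],"claw":0.005},
  {"travel":[0.08,-0.2,-0.255],"twist":[0,0,6],"claw":0.005},
  {"travel":[0.095,-0.24,-0.26],"twist":[0,0,8],"claw":0.005},
])

```text
clock: 5.25
position: [0.5758, 0.0158, 0.2678]
tool_rot: [-3.141, -0.002, -0.04]
force: [0.7, -1.2, -1.5]
grip_width: 0.0185
```

Run:
```python
from h import *
from workcell import bot
s=bot.observe(); print(s["clock"],s["position"],s["tool_rot"],s["grip_width"],s["qpos"])
plan(s,[.607,.137,.266],-0.07)
```

```text
5.25 [0.57582725 0.01584444 0.26776995] [-3.14072508e+00 -2.45283732e-03 -4.02577522e-02] 0.01851458617976669 [-0.69056426  0.5293279   0.83197574  1.72130169 -0.43705302  1.08428896
 -1.32907393]
travel [ 0.0263 -0.1223  0.0019] twist [-0.05 -0.14  1.7 ]
```

Emit:
apply_moves([
  {"travel":[0.008,-0.04,0.001],"twist":[0,0,1],"claw":0.005},
  {"travel":[0.016,-0.075,0.001],"twist":[0,0,1.7],"claw":0.005},
  {"travel":[0.022,-0.1,0.001],"twist":[0,0,1.7],"claw":0.005},
  {"travel":[0.025,-0.115,0.001],"twist":[0,0,1.7],"claw":0.005},
  {"travel":[0.026,-0.122,0.001],"twist":[0,0,1.7],"claw":0.005},
  {"travel":[0.026,-0.122,0.001],"twist":[0,0,1.7],"claw":0.005},
  {"travel":[0.026,-0.122,0.001],"twist":[0,0,1.7],"claw":0.005},
  {"travel":[0.026,-0.122,0.001],"twist":[0,0,1.7],"claw":0.005},
  {"travel":[0.026,-0.122,0.001],"twist":[0,0,1.7],"claw":0.005},
])

```text
clock: 6.15
position: [0.6059, 0.1338, 0.2646]
tool_rot: [-3.141, -0.0, -0.071]
force: [-1.0, -0.5, -0.3]
grip_width: 0.0188
```

Run:
```python
from h import *
from workcell import bot
import pickle
s=bot.observe(); print(s["clock"],s["position"],s["tool_rot"],s["grip_width"],s["qd"].round(3))
f=bot.grab_frame("wrist"); cv2.imwrite("pics/w4.png",f["frame"])
pickle.dump((s,f),open("w4.pkl","wb"))
```

```text
6.15 [0.60585523 0.13376993 0.26461149] [-3.14146556e+00 -1.19741099e-04 -7.07468351e-02] 0.01880394895881858 [-0.003  0.002 -0.002 -0.003 -0.001 -0.    -0.002]
```

View pics/w4.png

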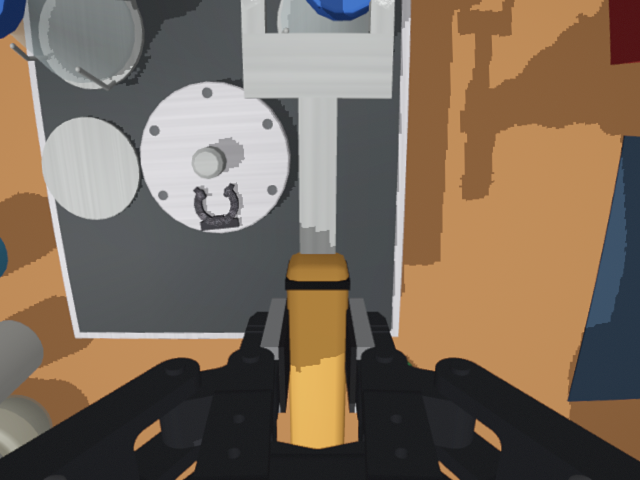

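```bash
cat > m3.py <<'E'
from h import *
import pickle,sys
s,f=pickle.load(open("w4.pkl","rb")); im=f["frame"]
o=im[70:245,125:305]; cv2.imwrite("pics/w4c.png",cv2.resize(o,None,fx=4,fy=3.4,interpolation=cv2.INTER_CUBIC) if 0 else cv2.resize(o,None,fx=3.4,fy=3.4,interpolation=cv2.INTER_CUBIC))
g=cv2.cvtColor(im,cv2.COLOR_BGR2GRAY)
# boss
m=cv2.inRange(g,150,255); k=np.zeros_like(m);k[70:245,141:297]=m[70:245,141:297]
n,l,st,c=cv2.connectedComponentsWithStats(k); i=1+np.argmax(st[1:,4]); print(st[i])
b=(l==i).astype(np.uint8); ct=max(cv2.findContours(b,0,2)[0],key=cv2.contourArea); hull=cv2.convexHull(ct)
H=toplane(f,hull.reshape(-1,2),0.121,s)[:,:2]*1000
print("boss",cv2.fitEllipse(H.astype(np.float32)), "minEncl",cv2.minEnclosingCircle(H.astype(np.float32)))
# clip: dark
d=cv2.inRange(g,0,95); k=np.zeros_like(d);k[175:232,188:245]=d[175:232,188:245]
n,l,st,c=cv2.connectedComponentsWithStats(k); i=1+np.argmax(st[1:,4]); print(st[i])
p=np.argwhere(l==i)[:,::-1].astype(np.float32)
C=toplane(f,p,0.125,s)[:,:2]
print("clip mean",C.mean(0))
pickle.dump(C,open("clip.pkl","wb"))
u=np.array([np.cos(-.07),np.sin(-.07)]);v=np.array([-u[1],u[0]])
q=C-C.mean(0)
for a in np.arange(-.3,.31,.1):
    uu=np.array([np.cos(a),np.sin(a)]);vv=np.array([-uu[1],uu[0]]); print(round(a,2),"len",np.ptp(q@uu).round(4),"wid",np.ptp(q@vv).round(4))
E
python3 m3.py
```

```text
[  141    70   156   163 17185]
boss ((660.1456298828125, 192.27928161621094), (97.7264404296875, 121.14106750488281), 40.116790771484375) minEncl ((664.6323852539062, 188.12057495117188), 64.18191528320312)
[188 184  51  48 917]
clip mean [0.62052002 0.19985198]
-0.3 len 0.0385 wid 0.0331
-0.2 len 0.036 wid 0.0339
-0.1 len 0.033 wid 0.0349
0.0 len 0.0305 wid 0.0369
0.1 len 0.0307 wid 0.0386
0.2 len 0.0326 wid 0.0405
0.3 len 0.0341 wid 0.0425
```

View pics/w4c.png

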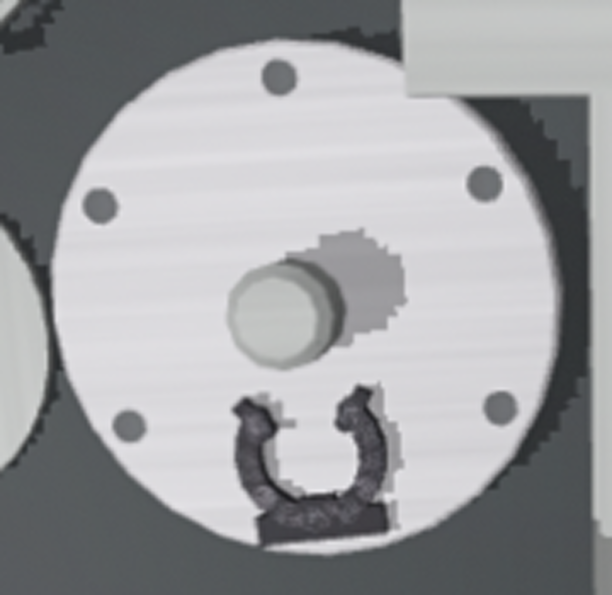

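```bash
cat > m4.py <<'E'
from h import *
import pickle
s,f=pickle.load(open("w4.pkl","rb")); im=f["frame"]
g=cv2.cvtColor(im,cv2.COLOR_BGR2GRAY)
m=cv2.inRange(g,150,255); k=np.zeros_like(m);k[102:245,138:293]=m[102:245,138:293]
n,l,st,c=cv2.connectedComponentsWithStats(k); i=1+np.argmax(st[1:,4])
b=(l==i).astype(np.uint8); ct=max(cv2.findContours(b,0,2)[0],key=cv2.contourArea); hull=cv2.convexHull(ct).reshape(-1,2)
hull=hull[(hull[:,1]>104)]
H=toplane(f,hull,0.121,s)[:,:2]*1000
from scipy.optimize import least_squares
r=least_squares(lambda x:np.hypot(H[:,0]-x[0],H[:,1]-x[1])-x[2],[657,197,50],loss="soft_l1"); print("boss",r.x,np.abs(r.fun).max())
cx=r.x/1000
def cr(p): return (np.array(p,float)+0.5)/3.4-0.5+[125,70]
hp=cr([[275,316]]); print("head top centre",toplane(f,hp,0.1415,s))
pts={"backL":(260,546),"backR":(388,531),"tipLo":(233,408),"tipLi":(249,397),"tipRo":(374,396),"tipRi":(360,386),"armL":(237,460),"armR":(387,455)}
P={k:toplane(f,cr([v]),0.125,s)[0,:2] for k,v in pts.items()}
for k,v in P.items(): print(k,v.round(4))
e=P["backL"]-P["backR"]; print("back len",np.hypot(*e),"ang",np.arctan2(-e[0],e[1]))
E
python3 m4.py
```

```text
boss [654.56782161 198.61763074  49.62443517] 0.33850491525485893
head top centre [[0.65496226 0.19864916 0.1415    ]]
backL [0.6084 0.2124]
backR [0.6096 0.1862]
tipLo [0.6365 0.2138]
tipLi [0.6384 0.2103]
tipRo [0.6367 0.1857]
tipRi [0.6388 0.1882]
armL [0.6261 0.2145]
armR [0.6249 0.1846]
back len 0.02619995442284489 ang 0.046996584236942265
```

```bash
cat > m5.py <<'E'
from h import *
import pickle
s,f=pickle.load(open("w4.pkl","rb")); im=f["frame"]
cv2.imwrite("pics/w4f.png",cv2.resize(im[0:130,230:410],None,fx=4,fy=4,interpolation=cv2.INTER_CUBIC))
o=dict(f); 
Tt=f["tool_from_camera"]; K=np.array([[f["fx"],0,f["cx"]],[0,f["fy"],f["cy"]],[0,0,1.]])
def tool(px,zt):
    u=cv2.undistortPoints(np.array(px,float).reshape(-1,1,2),K,f["dist"]).reshape(-1,2)
    v=np.c_[u[:,0],-u[:,1],-np.ones(len(u))]@Tt[:3,:3].T; t=(zt-Tt[2,3])/v[:,2]; return Tt[:3,3]+v*t[:,None]
zt=-0.0023
print("end back edge L/R, notch L/R",tool([[243,97.5],[393,97.5],[265,33],[371,33],[317,33]],zt).round(4))
print("handle front rows",tool([[317,254]],-0.0163),"shank sides",tool([[299,180],[337,180]],zt).round(4))
E
python3 m5.py
```

```text
end back edge L/R, notch L/R [[ 0.0778 -0.0227 -0.0023]
 [ 0.0778  0.0242 -0.0023]
 [ 0.0968 -0.0154 -0.0023]
 [ 0.0968  0.0168 -0.0023]
 [ 0.0967  0.0004 -0.0023]]
handle front rows [[ 0.03087592  0.00044845 -0.0163    ]] shank sides [[ 0.0517 -0.0054 -0.0023]
 [ 0.0517  0.007  -0.0023]]
```

View pics/w4f.png

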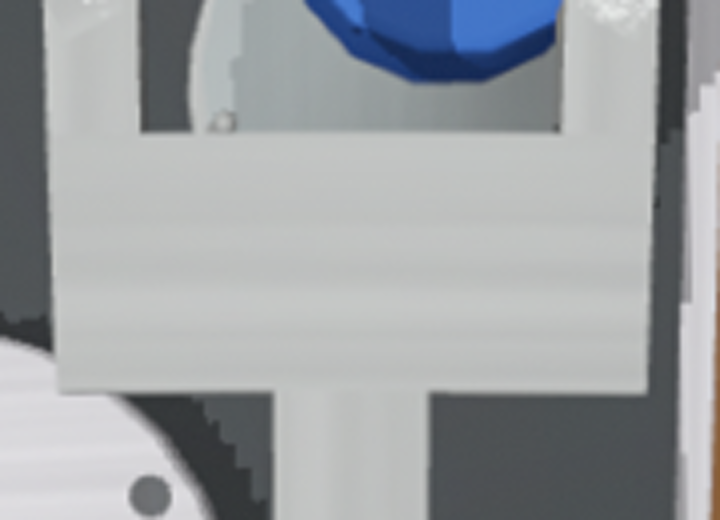

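Emit:
apply_moves([
  {"travel":[-0.025,-0.015,0.0],"twist":[0,0,-1],"claw":0.005},
  {"travel":[-0.06,-0.035,0.01],"twist":[0,0,-2],"claw":0.005},
  {"travel":[-0.09,-0.05,0.03],"twist":[0,0,-2.9],"claw":0.005},
  {"travel":[-0.105,-0.058,0.055],"twist":[0,0,-2.9],"claw":0.005},
  {"travel":[-0.1086,-0.061,0.08],"twist":[0,0,-2.9],"claw":0.005},
  {"travel":[-0.1086,-0.061,0.095],"twist":[0,0,-2.9],"claw":0.005},
  {"travel":[-0.1086,-0.061,0.1046],"twist":[0,0,-2.9],"claw":0.005},
  {"travel":[-0.1086,-0.061,0.1046],"twist":[0,0,-2.9],"claw":0.005},
  {"travel":[-0.1086,-0.061,0.1046],"twist":[0,0,-2.9],"claw":0.005},
])

```text
clock: 7.1
position: [0.5026, 0.2025, 0.1604]
tool_rot: [-3.142, -0.001, -0.02]
force: [-0.0, -0.2, -0.7]
grip_width: 0.0183
```

```bash
cat > look.py <<'E'
from h import *
from workcell import bot
import pickle,sys
n=sys.argv[1]
s=bot.observe(); print(s["clock"],s["position"].round(5),s["tool_rot"].round(4),s["grip_width"].round(4),s["force"].round(2),s["qd"].round(3))
f=bot.grab_frame("wrist"); im=f["frame"]
pickle.dump((s,f),open(n+".pkl","wb"))
cv2.imwrite(f"pics/{n}.png",cv2.resize(im[0:150,220:420],None,fx=4,fy=4,interpolation=cv2.INTER_CUBIC))
plan(s,[.502,.2024,.1262],-0.02)
E
python3 look.py a1
```

```text
Traceback (most recent call last):
  File "look.py", line 5, in <module>
    s=bot.observe(); print(s["clock"],s["position"].round(5),s["tool_rot"].round(4),s["grip_width"].round(4),s["force"].round(2),s["qd"].round(3))
                                                                                    ^^^^^^^^^^^^^^^^^^^^^
AttributeError: 'float' object has no attribute 'round'
```

```bash
sed -i 's/s\["grip_width"\].round(4)/round(s["grip_width"],4)/' look.py; python3 look.py a1
```

```text
7.1 [0.50257 0.20254 0.16042] [-3.1415e+00 -8.0000e-04 -1.9900e-02] 0.0183 [-0.03 -0.17 -0.74] [-0.006 -0.01   0.002 -0.002  0.     0.001  0.   ]
travel [-0.0006  0.0001  0.0342] twist [-0.   -0.05  0.  ]
```

View pics/a1.png

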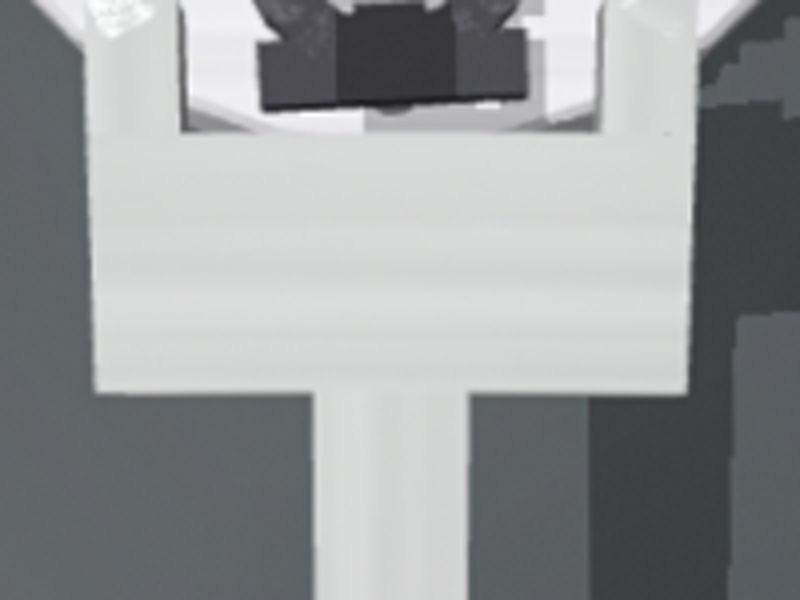

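Emit:
apply_moves([
  {"travel":[-0.001,0,0.01],"twist":[0,0,0],"claw":0.005},
  {"travel":[-0.001,0,0.02],"twist":[0,0,0],"claw":0.005},
  {"travel":[-0.001,0,0.027],"twist":[0,0,0],"claw":0.005},
  {"travel":[-0.001,0,0.031],"twist":[0,0,0],"claw":0.005},
  {"travel":[-0.001,0,0.0335],"twist":[0,0,0],"claw":0.005},
  {"travel":[-0.001,0,0.0335],"twist":[0,0,0],"claw":0.005},
  {"travel":[-0.001,0,0.0335],"twist":[0,0,0],"claw":0.005},
  {"travel":[-0.001,0,0.0335],"twist":[0,0,0],"claw":0.005},
])

```text
clock: 7.95
position: [0.5009, 0.2032, 0.1265]
tool_rot: [-3.141, -0.0, -0.019]
force: [0.0, -0.3, -1.3]
grip_width: 0.0184
```

```bash
python3 look.py a2
python3 - <<'E'
from workcell import bot
import cv2
g=bot.grab_frame("scene")["frame"]; o=g[280:400,270:420]; cv2.imwrite("pics/s2.png",cv2.resize(o,None,fx=5,fy=5,interpolation=cv2.INTER_CUBIC))
E
```

```text
7.95 [0.50091 0.20318 0.12654] [-3.1414e+00 -3.0000e-04 -1.8800e-02] 0.0184 [ 0.01 -0.3  -1.31] [-0.001 -0.    -0.003  0.001 -0.001 -0.001  0.001]
travel [0.0011 0.0008 0.0003] twist [-0.01 -0.02  0.07]
```

View pics/a2.png

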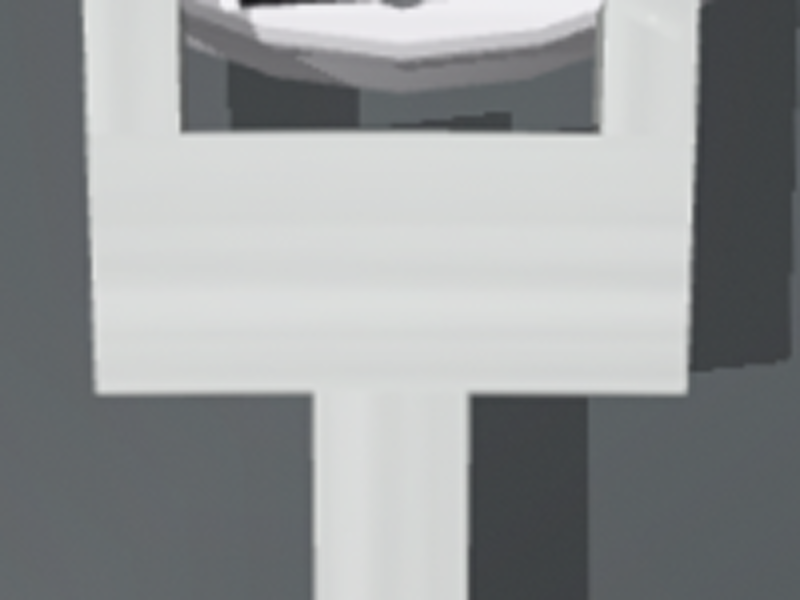

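View pics/s2.png

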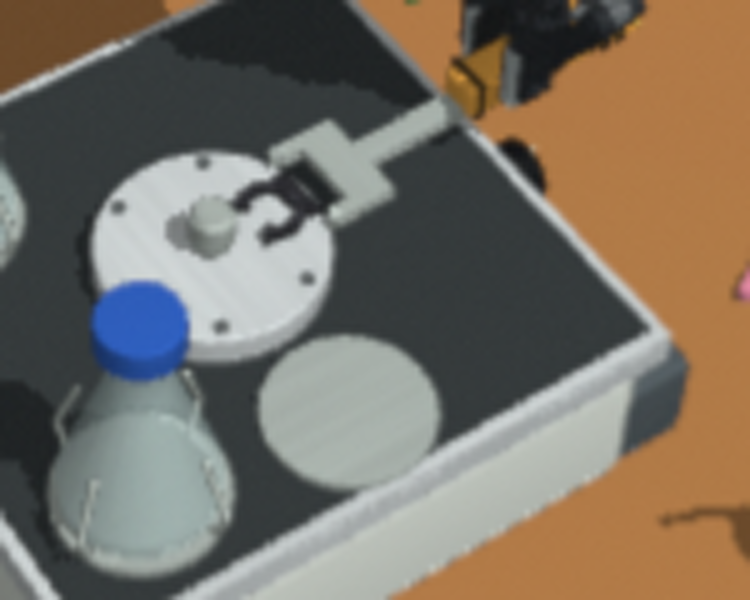

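Emit:
apply_moves([
  {"travel":[0.003,0.0005,0],"twist":[0,0,0],"claw":0.005},
  {"travel":[0.006,0.0007,0],"twist":[0,0,0],"claw":0.005},
  {"travel":[0.006,0.0007,0.0005],"twist":[0,0,0],"claw":0.005},
  {"travel":[0.006,0.0007,0.001],"twist":[0,0,0],"claw":0.005},
  {"travel":[0.006,0.0007,0.001],"twist":[0,0,0],"claw":0.005},
  {"travel":[0.006,0.0007,0.001],"twist":[0,0,0],"claw":0.005},
])

```text
clock: 8.65
position: [0.5067, 0.2023, 0.1253]
tool_rot: [3.142, 0.0, -0.019]
force: [-0.5, -0.6, -1.1]
grip_width: 0.0184
```

```bash
python3 look.py a3
```

```text
8.65 [0.50669 0.20232 0.12525] [ 3.1415e+00  1.0000e-04 -1.8800e-02] 0.0184 [-0.47 -0.63 -1.13] [-0.    -0.002  0.002 -0.001  0.002  0.    -0.   ]
travel [-0.0047  0.     -0.0009] twist [0.   0.01 0.07]
```

View pics/a3.png

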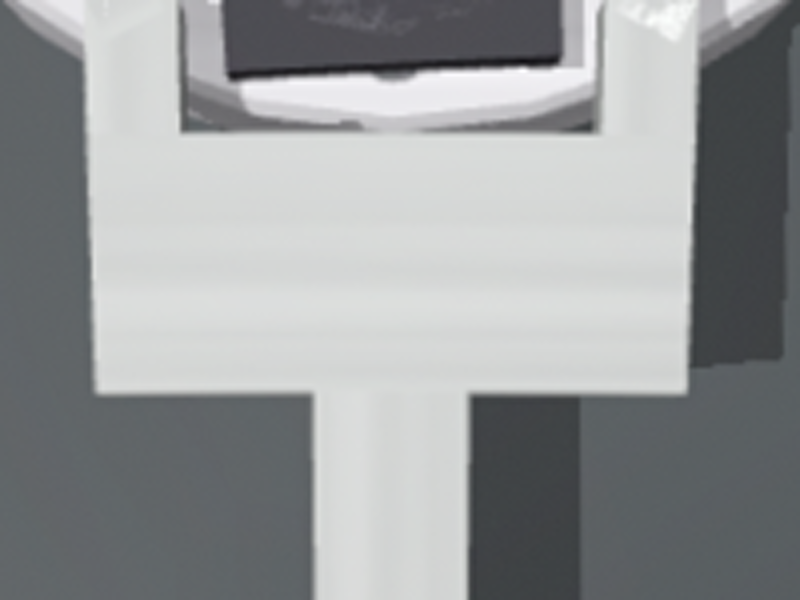

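Emit:
apply_moves([
  {"travel":[0.002,0,0],"twist":[0,0,0],"claw":0.005},
  {"travel":[0.0035,0,0],"twist":[0,0,0],"claw":0.005},
  {"travel":[0.005,0,0],"twist":[0,0,0],"claw":0.005},
  {"travel":[0.0065,0,0],"twist":[0,0,0],"claw":0.005},
  {"travel":[0.008,0,0],"twist":[0,0,0],"claw":0.005},
  {"travel":[0.0095,0,0],"twist":[0,0,0],"claw":0.005},
  {"travel":[0.011,0,0],"twist":[0,0,0],"claw":0.005},
  {"travel":[0.0125,0,0],"twist":[0,0,0],"claw":0.005},
  {"travel":[0.014,0,0],"twist":[0,0,0],"claw":0.005},
  {"travel":[0.015,0,0],"twist":[0,0,0],"claw":0.005},
])

```text
clock: 9.7
position: [0.5219, 0.202, 0.1253]
tool_rot: [3.142, -0.0, -0.019]
force: [-0.2, 0.4, -2.6]
grip_width: 0.0182
```

```bash
python3 look.py a4
cat > sc.py <<'E'
from workcell import bot
import cv2,sys
g=bot.grab_frame("scene")["frame"]; o=g[290:370,290:390]; cv2.imwrite(f"pics/{sys.argv[1]}.png",cv2.resize(o,None,fx=6,fy=6,interpolation=cv2.INTER_CUBIC))
E
python3 sc.py s4
```

```text
9.7 [0.5219  0.20201 0.1253 ] [ 3.1416 -0.     -0.0188] 0.0182 [-0.18  0.41 -2.6 ] [ 0.014  0.012 -0.003 -0.021  0.     0.012  0.002]
travel [-0.0199 -0.     -0.0009] twist [ 0.   -0.    0.07]
```

View pics/a4.png

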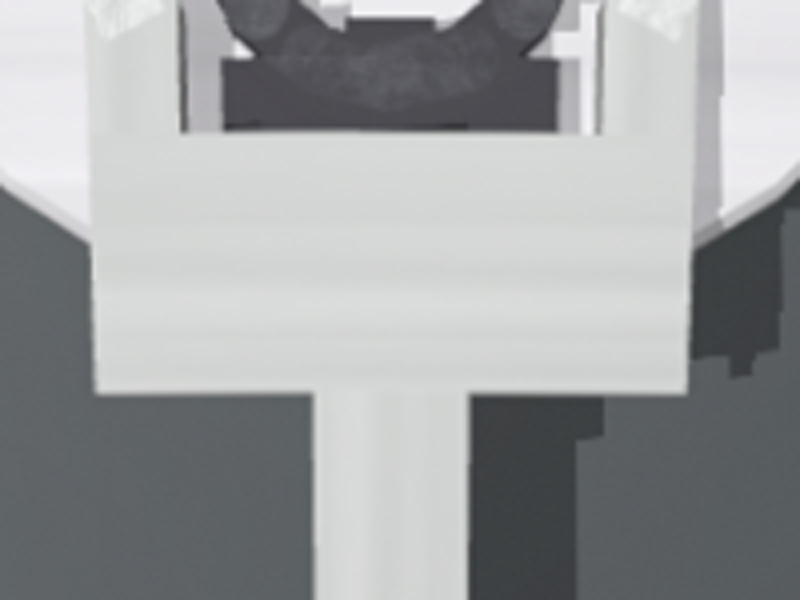

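View pics/s4.png

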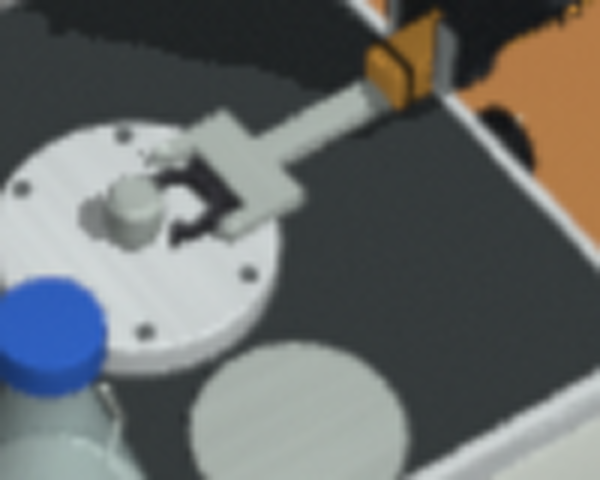

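Emit:
apply_moves([
  {"travel":[0.001,0,0],"twist":[0,0,0],"claw":0.005},
  {"travel":[0.002,0,0],"twist":[0,0,0],"claw":0.005},
  {"travel":[0.003,0,0],"twist":[0,0,0],"claw":0.005},
  {"travel":[0.004,0,0],"twist":[0,0,0],"claw":0.005},
  {"travel":[0.005,0,0],"twist":[0,0,0],"claw":0.005},
  {"travel":[0.006,0,0],"twist":[0,0,0],"claw":0.005},
  {"travel":[0.0065,0,0],"twist":[0,0,0],"claw":0.005},
  {"travel":[0.007,0,0],"twist":[0,0,0],"claw":0.005},
  {"travel":[0.0075,0,0],"twist":[0,0,0],"claw":0.005},
])

```text
clock: 10.7
position: [0.5292, 0.2019, 0.1253]
tool_rot: [3.142, 0.0, -0.019]
force: [-1.4, 0.4, -1.0]
grip_width: 0.0185
```

```bash
python3 look.py a5; python3 sc.py s5
```

```text
10.7 [0.52918 0.20187 0.12526] [ 3.1415e+00  2.0000e-04 -1.8800e-02] 0.0185 [-1.42  0.41 -0.99] [ 0.006  0.005  0.001 -0.01   0.     0.011 -0.   ]
travel [-0.0272 -0.     -0.0009] twist [0.   0.01 0.07]
```

View pics/a5.png

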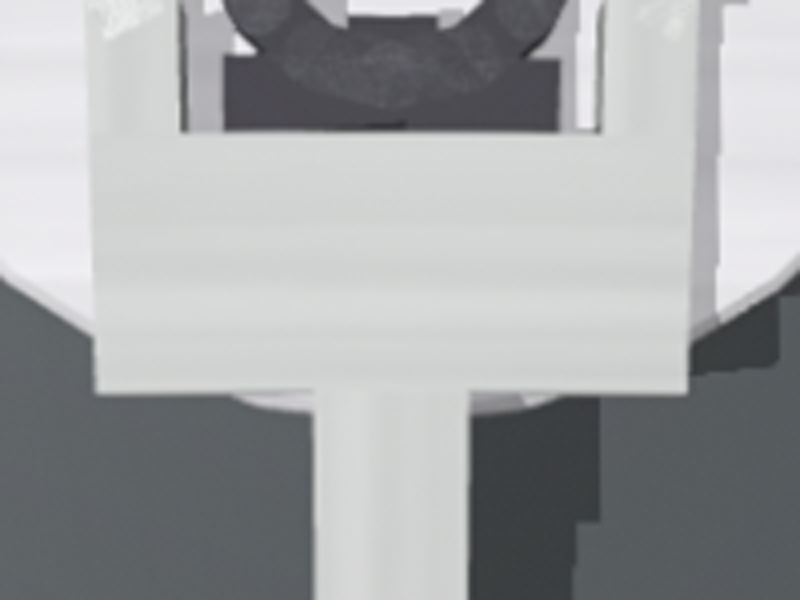

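View pics/s5.png

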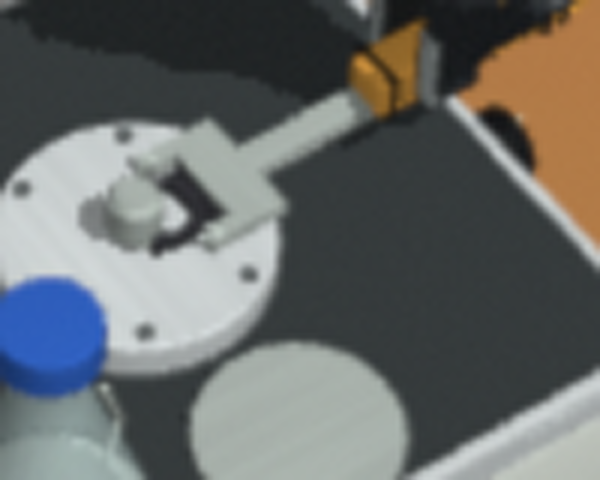

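Emit:
apply_moves([
  {"travel":[0.0005,0,0],"twist":[0,0,0],"claw":0.005},
  {"travel":[0.001,0,0],"twist":[0,0,0],"claw":0.005},
  {"travel":[0.0015,0,0],"twist":[0,0,0],"claw":0.005},
  {"travel":[0.002,0,0],"twist":[0,0,0],"claw":0.005},
  {"travel":[0.0025,0,0],"twist":[0,0,0],"claw":0.005},
  {"travel":[0.003,0,0],"twist":[0,0,0],"claw":0.005},
  {"travel":[0.0035,0,0],"twist":[0,0,0],"claw":0.005},
  {"travel":[0.004,0,0],"twist":[0,0,0],"claw":0.005},
])

```text
clock: 11.6
position: [0.5325, 0.2018, 0.1251]
tool_rot: [3.141, 0.002, -0.019]
force: [-5.0, -1.2, -0.4]
grip_width: 0.0188
```

```bash
python3 look.py a6
```

```text
11.6 [0.53253 0.2018  0.12506] [ 3.1414e+00  1.7000e-03 -1.8700e-02] 0.0188 [-5.03 -1.2  -0.4 ] [ 0.008  0.007 -0.001 -0.015 -0.     0.004  0.001]
travel [-0.0305 -0.     -0.0011] twist [0.01 0.09 0.07]
```

View pics/a6.png

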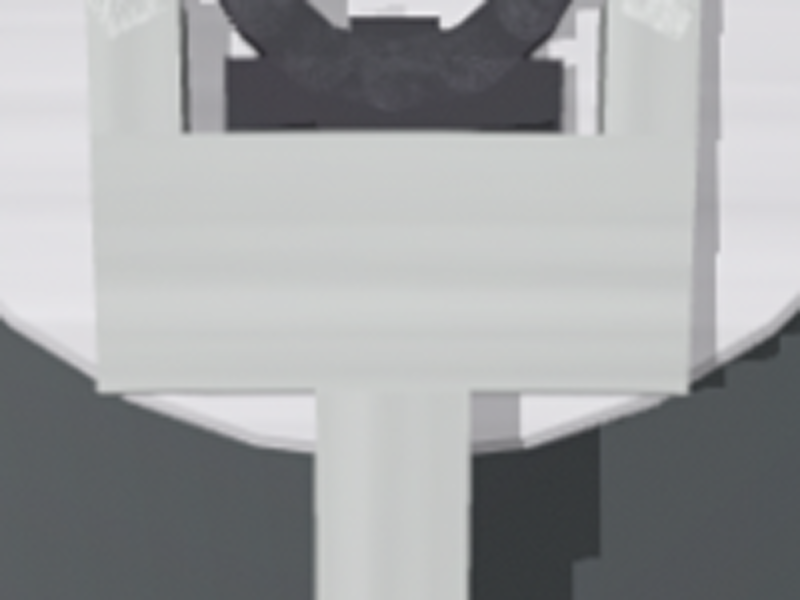

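Force is building at 5 N and the fork is still square on the clip, so I'll keep pushing slowly.

Emit:
apply_moves([
  {"travel":[0.0004,0,0],"twist":[0,0,0],"claw":0.005},
  {"travel":[0.0008,0,0],"twist":[0,0,0],"claw":0.005},
  {"travel":[0.0012,0,0],"twist":[0,0,0],"claw":0.005},
  {"travel":[0.0016,0,0],"twist":[0,0,0],"claw":0.005},
  {"travel":[0.002,0,0],"twist":[0,0,0],"claw":0.005},
  {"travel":[0.0024,0,0],"twist":[0,0,0],"claw":0.005},
])

```text
clock: 12.25
position: [0.5358, 0.2018, 0.1253]
tool_rot: [-3.142, -0.0, -0.019]
force: [-0.5, 0.1, -2.5]
grip_width: 0.0186
```

```bash
python3 look.py a7; python3 sc.py s7
```

```text
12.25 [0.53579 0.20181 0.12531] [-3.1416e+00 -2.0000e-04 -1.8700e-02] 0.0186 [-0.51  0.14 -2.49] [ 0.006  0.006  0.    -0.011 -0.     0.002 -0.   ]
travel [-0.0338  0.     -0.0009] twist [-0.   -0.01  0.07]
```

View pics/a7.png

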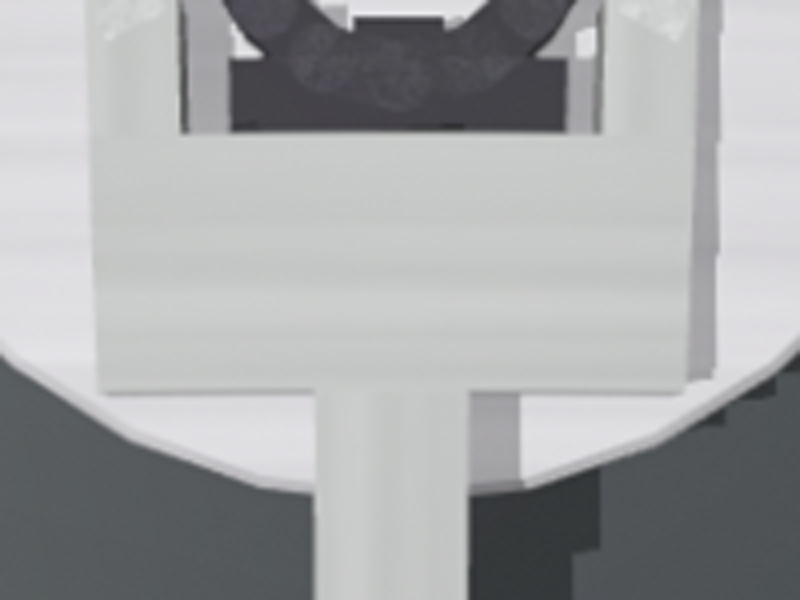

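View pics/s7.png

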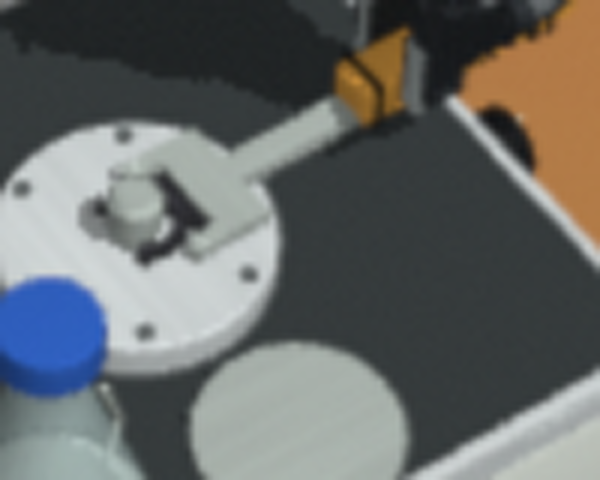

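Emit:
apply_moves([
  {"travel":[0.0004,0,0],"twist":[0,0,0],"claw":0.005},
  {"travel":[0.0008,0,0],"twist":[0,0,0],"claw":0.005},
  {"travel":[0.0012,0,0],"twist":[0,0,0],"claw":0.005},
  {"travel":[0.0016,0,0],"twist":[0,0,0],"claw":0.005},
  {"travel":[0.002,0,0],"twist":[0,0,0],"claw":0.005},
  {"travel":[0.0024,0,0],"twist":[0,0,0],"claw":0.005},
  {"travel":[0.0028,0,0],"twist":[0,0,0],"claw":0.005},
  {"travel":[0.0032,0,0],"twist":[0,0,0],"claw":0.005},
])

```text
clock: 13.15
position: [0.5389, 0.2017, 0.1253]
tool_rot: [3.142, -0.0, -0.019]
force: [-0.8, 0.1, -0.0]
grip_width: 0.0188
```

```bash
python3 look.py a8
```

```text
13.15 [0.53891 0.20169 0.12529] [ 3.1415 -0.     -0.0188] 0.0188 [-0.81  0.15 -0.05] [ 0.006  0.003  0.    -0.009  0.     0.006  0.003]
travel [-0.0369 -0.     -0.0009] twist [ 0.   -0.    0.07]
```

Emit:
apply_moves([
  {"travel":[0.0003,0,0],"twist":[0,0,0],"claw":0.005},
  {"travel":[0.0006,0,0],"twist":[0,0,0],"claw":0.005},
  {"travel":[0.0009,0,0],"twist":[0,0,0],"claw":0.005},
  {"travel":[0.0012,0,0],"twist":[0,0,0],"claw":0.005},
  {"travel":[0.0015,0,0],"twist":[0,0,0],"claw":0.005},
])

```text
clock: 13.7
position: [0.5404, 0.2017, 0.1253]
tool_rot: [3.142, 0.0, -0.019]
force: [0.0, 0.3, -1.1]
grip_width: 0.0185
```

```bash
python3 look.py a9
```

```text
13.7 [0.54037 0.20167 0.12529] [ 3.1416  0.     -0.0188] 0.0185 [ 0.    0.31 -1.12] [ 0.004  0.004 -0.003 -0.007  0.     0.006  0.001]
travel [-0.0384 -0.     -0.0009] twist [0.   0.   0.07]
```

View pics/a9.png

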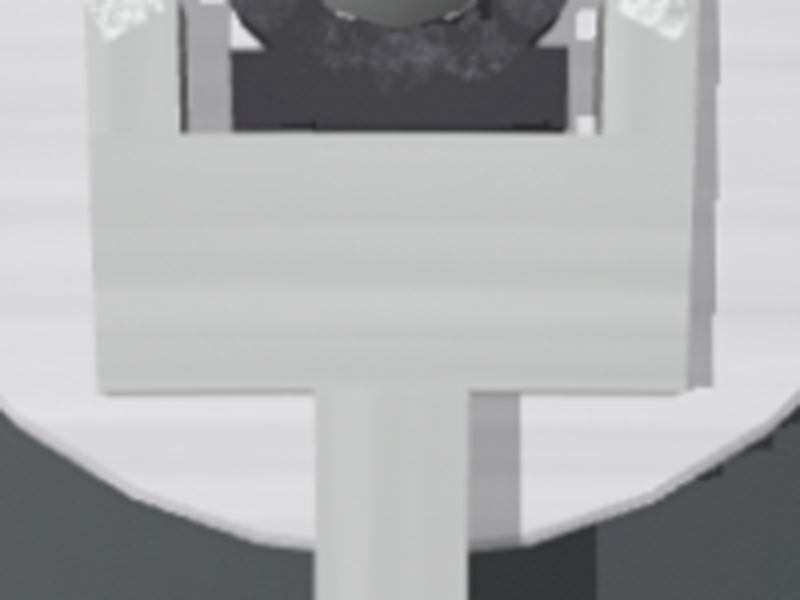

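Emit:
apply_moves([
  {"travel":[0.0003,0,0],"twist":[0,0,0],"claw":0.005},
  {"travel":[0.0006,0,0],"twist":[0,0,0],"claw":0.005},
  {"travel":[0.0009,0,0],"twist":[0,0,0],"claw":0.005},
  {"travel":[0.0009,0,0],"twist":[0,0,0],"claw":0.005},
])

```text
clock: 14.15
position: [0.5412, 0.2016, 0.1253]
tool_rot: [3.142, 0.0, -0.019]
force: [0.1, -0.8, -1.1]
grip_width: 0.019
```

```bash
python3 look.py a10
```

```text
14.15 [0.54121 0.20164 0.12527] [ 3.1416e+00  2.0000e-04 -1.8800e-02] 0.019 [ 0.1  -0.77 -1.06] [-0.     0.     0.     0.002  0.    -0.002 -0.001]
travel [-0.0392 -0.     -0.0009] twist [0.   0.01 0.07]
```

Emit:
apply_moves([
  {"travel":[0.0003,0,0],"twist":[0,0,0],"claw":0.005},
  {"travel":[0.0006,0,0],"twist":[0,0,0],"claw":0.005},
  {"travel":[0.0006,0,0],"twist":[0,0,0],"claw":0.005},
])

```text
clock: 14.5
position: [0.5414, 0.2017, 0.1252]
tool_rot: [3.142, 0.001, -0.019]
force: [-4.7, -0.8, 0.7]
grip_width: 0.0185
```

```bash
python3 look.py a11
```

```text
14.5 [0.54143 0.20167 0.12517] [ 3.1415e+00  1.0000e-03 -1.8700e-02] 0.0185 [-4.69 -0.79  0.74] [ 0.    -0.002  0.     0.001 -0.001 -0.002  0.001]
travel [-0.0394  0.     -0.001 ] twist [0.   0.06 0.07]
```

View pics/a11.png

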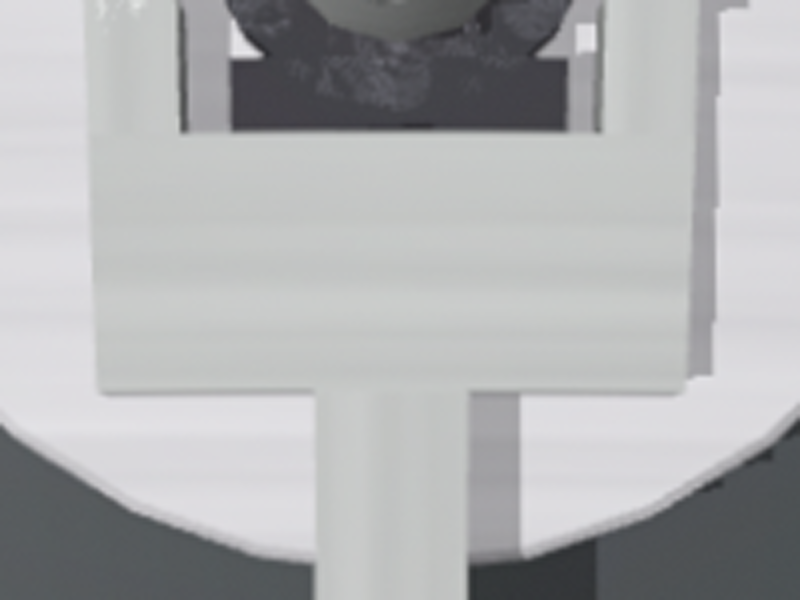

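Emit:
apply_moves([
  {"travel":[0.0003,0,0],"twist":[0,0,0],"claw":0.005},
  {"travel":[0.0006,0,0],"twist":[0,0,0],"claw":0.005},
  {"travel":[0.0006,0,0],"twist":[0,0,0],"claw":0.005},
])

```text
clock: 14.85
position: [0.5416, 0.2017, 0.125]
tool_rot: [3.141, 0.002, -0.019]
force: [-9.3, -0.3, 0.5]
grip_width: 0.0183
```

```bash
python3 look.py a12
```

```text
14.85 [0.54158 0.20165 0.12505] [ 3.1415e+00  1.9000e-03 -1.8700e-02] 0.0183 [-9.3  -0.27  0.52] [-0.    -0.002  0.001  0.002 -0.001  0.001  0.   ]
travel [-0.0396 -0.     -0.0011] twist [0.01 0.11 0.08]
```

Emit:
apply_moves([
  {"travel":[-0.001,0,0],"twist":[0,0,0],"claw":0.005},
  {"travel":[-0.003,0,0],"twist":[0,0,0],"claw":0.005},
  {"travel":[-0.007,0,0],"twist":[0,0,0],"claw":0.005},
  {"travel":[-0.014,0,0],"twist":[0,0,0],"claw":0.005},
  {"travel":[-0.024,0,0],"twist":[0,0,0],"claw":0.005},
  {"travel":[-0.036,0,-0.003],"twist":[0,0,0],"claw":0.005},
  {"travel":[-0.045,0,-0.02],"twist":[0,0,0],"claw":0.005},
  {"travel":[-0.045,0.01,-0.05],"twist":[0,0,0],"claw":0.005},
  {"travel":[-0.03,0.03,-0.085],"twist":[0,0,0],"claw":0.005},
  {"travel":[-0.01,0.05,-0.115],"twist":[0,0,0],"claw":0.005},
])

```text
clock: 15.9
position: [0.5306, 0.1517, 0.2421]
tool_rot: [-3.141, 0.0, -0.018]
force: [1.1, 0.9, -1.3]
grip_width: 0.0187
```

Run:
```python
from h import *
from workcell import bot
s=bot.observe(); print(s["clock"],s["position"],s["tool_rot"],s["grip_width"])
plan(s,[.606,.134,.266],-0.05)
```

```text
15.9 [0.53058959 0.15174984 0.24213399] [-3.14074076e+00  1.40105434e-04 -1.75248908e-02] 0.018662552469027482
travel [ 0.0757  0.0164 -0.0239] twist [-0.05  0.01  1.86]
```

Emit:
apply_moves([
  {"travel":[0.01,0.004,-0.012],"twist":[0,0,0.5],"claw":0.005},
  {"travel":[0.035,0.01,-0.024],"twist":[0,0,1],"claw":0.005},
  {"travel":[0.06,0.015,-0.024],"twist":[0,0,1.8],"claw":0.005},
  {"travel":[0.073,0.017,-0.024],"twist":[0,0,1.8],"claw":0.005},
  {"travel":[0.076,0.017,-0.024],"twist":[0,0,1.8],"claw":0.005},
  {"travel":[0.076,0.017,-0.024],"twist":[0,0,1.8],"claw":0.005},
  {"travel":[0.076,0.017,-0.024],"twist":[0,0,1.8],"claw":0.005},
])

```text
clock: 16.6
position: [0.6063, 0.1338, 0.2643]
tool_rot: [-3.141, 0.0, -0.05]
force: [0.1, 0.2, -0.6]
grip_width: 0.0186
```

Run:
```python
from h import *
from workcell import bot
import pickle
s=bot.observe(); print(s["clock"],s["position"],s["tool_rot"],s["qd"].round(3))
f=bot.grab_frame("wrist"); pickle.dump((s,f),open("v1.pkl","wb")); cv2.imwrite("pics/v1.png",f["frame"])
cv2.imwrite("pics/v1c.png",cv2.resize(f["frame"][70:245,125:305],None,fx=3.4,fy=3.4,interpolation=cv2.INTER_CUBIC))
```

```text
16.6 [0.60628004 0.13377919 0.26430571] [-3.14127942e+00  4.98978483e-04 -4.98499111e-02] [-0.002 -0.002  0.    -0.004 -0.001  0.003  0.002]
```

View pics/v1c.png

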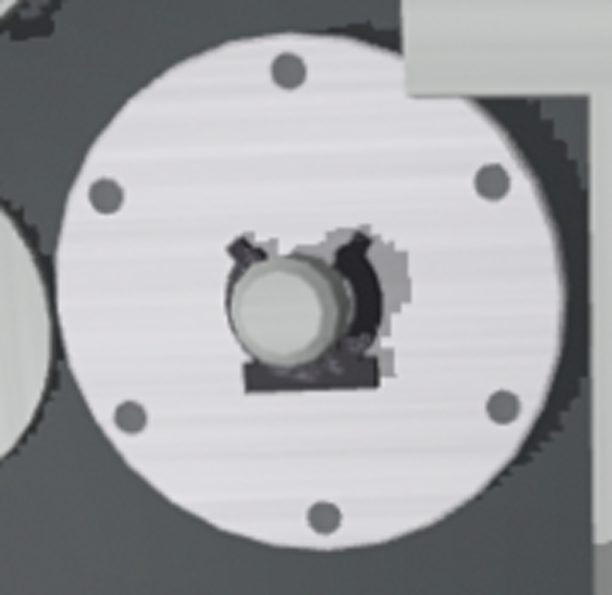

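View pics/v1.png

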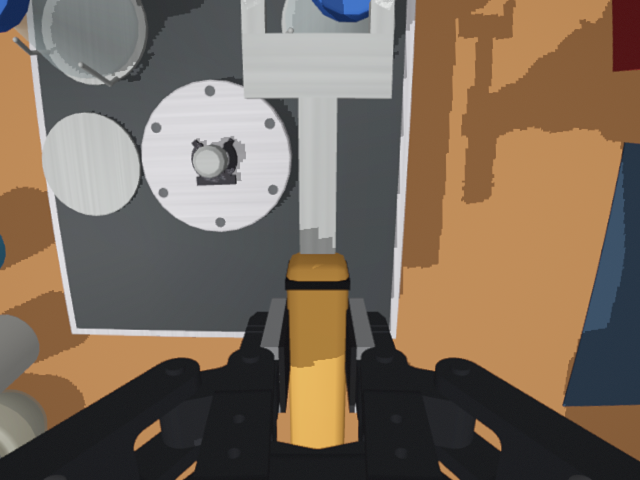

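Run:
```python
from h import *
import pickle
from scipy.optimize import least_squares
s,f=pickle.load(open("v1.pkl","rb")); g=cv2.cvtColor(f["frame"],cv2.COLOR_BGR2GRAY)
m=cv2.inRange(g,150,255); k=np.zeros_like(m);k[102:245,138:296]=m[102:245,138:296]
n,l,st,c=cv2.connectedComponentsWithStats(k); i=1+np.argmax(st[1:,4])
b=(l==i).astype(np.uint8); hull=cv2.convexHull(max(cv2.findContours(b,0,2)[0],key=cv2.contourArea)).reshape(-1,2)
hull=hull[hull[:,1]>104]; H=toplane(f,hull,.121,s)[:,:2]*1000
r=least_squares(lambda x:np.hypot(H[:,0]-x[0],H[:,1]-x[1])-x[2],[655,198,50],loss="soft_l1"); print("boss",r.x,np.abs(r.fun).max())
cr=lambda p:(np.array(p,float)+.5)/3.4-.5+[125,70]
print("head",toplane(f,cr([[277,311]]),.1415,s))
B=toplane(f,cr([[244,394],[379,387]]),.125,s)[:,:2]*1000; e=B[0]-B[1]; nrm=np.array([e[1],-e[0]])/np.hypot(*e); ctr=r.x[:2]
print("back",B,"len",np.hypot(*e),"dist",(ctr-B.mean(0))@nrm,"lat",(ctr-B.mean(0))@(e/np.hypot(*e)))
# put-back plan: TCP pose for laying
from workcell import bot
plan(bot.observe(),[.504,-.235,.25],0.0995)
```

```text
boss [654.5104812  198.61980916  49.58182512] 0.22710211001962932
head [[0.65483869 0.19914897 0.1415    ]]
back [[637.76936541 211.81013682]
 [637.67614783 185.21310035]] len 26.597199822738517 dist 16.787242286228253 lat 0.16702734990691948
travel [-0.0839  0.3735  0.0143] twist [-0.02  0.02 -8.56]
```

Emit:
apply_moves([
  {"travel":[-0.01,0.02,0],"twist":[0,0,-0.5],"claw":0.005},
  {"travel":[-0.02,0.055,0],"twist":[0,0,-1],"claw":0.005},
  {"travel":[-0.03,0.095,0],"twist":[0,0,-2],"claw":0.005},
  {"travel":[-0.04,0.14,0],"twist":[0,0,-3],"claw":0.005},
  {"travel":[-0.05,0.185,0],"twist":[0,0,-4],"claw":0.005},
  {"travel":[-0.06,0.23,0],"twist":[0,0,-5],"claw":0.005},
  {"travel":[-0.068,0.275,0.005],"twist":[0,0,-6],"claw":0.005},
  {"travel":[-0.076,0.315,0.014],"twist":[0,0,-7.5],"claw":0.005},
  {"travel":[-0.081,0.345,0.014],"twist":[0,0,-8.5],"claw":0.005},
  {"travel":[-0.084,0.365,0.014],"twist":[0,0,-8.5],"claw":0.005},
])

```text
clock: 17.65
position: [0.5036, -0.2287, 0.2505]
tool_rot: [-3.142, -0.0, 0.097]
force: [0.4, -0.2, -1.1]
grip_width: 0.0187
```

Run:
```python
from h import *
from workcell import bot
s=bot.observe(); print(s["clock"],s["position"],s["tool_rot"],s["grip_width"])
plan(s,[.504,-.235,.03],0.0995)
```

```text
17.65 [ 0.50360528 -0.22873939  0.25050499] [-3.14156890e+00 -2.00427258e-04  9.70020130e-02] 0.01871002000113277
travel [-0.0003  0.0063  0.2205] twist [-0.   -0.01 -0.14]
```

Emit:
apply_moves([
  {"travel":[0,0.004,0.02],"twist":[0,0,0],"claw":0.005},
  {"travel":[0,0.006,0.06],"twist":[0,0,-0.1],"claw":0.005},
  {"travel":[0,0.006,0.1],"twist":[0,0,-0.1],"claw":0.005},
  {"travel":[0,0.006,0.14],"twist":[0,0,-0.1],"claw":0.005},
  {"travel":[0,0.006,0.17],"twist":[0,0,-0.1],"claw":0.005},
  {"travel":[0,0.006,0.195],"twist":[0,0,-0.1],"claw":0.005},
  {"travel":[0,0.006,0.212],"twist":[0,0,-0.1],"claw":0.005},
  {"travel":[0,0.006,0.222],"twist":[0,0,-0.1],"claw":0.005},
  {"travel":[0,0.006,0.228],"twist":[0,0,-0.1],"claw":0.005},
  {"travel":[0,0.006,0.228],"twist":[0,0,-0.1],"claw":0.005},
])

```text
clock: 18.65
position: [0.5055, -0.2327, 0.0223]
tool_rot: [-3.142, 0.0, 0.1]
force: [0.4, -0.3, -0.6]
grip_width: 0.0186
```

Run:
```python
from h import *
from workcell import bot
s=bot.observe(); print(s["clock"],s["position"],s["tool_rot"],s["grip_width"],s["force"])
f=bot.grab_frame("wrist"); cv2.imwrite("pics/p1.png",f["frame"])
plan(s,[.504,-.235,.007],0.0995)
```

```text
18.65 [ 0.50552025 -0.23268784  0.02232635] [-3.14153939e+00  1.04395111e-04  1.00117678e-01] 0.018599005629700415 [ 0.4085945  -0.28948797 -0.61971089]
travel [-0.0017  0.0021  0.0153] twist [-0.    0.01  0.04]
```

View pics/p1.png

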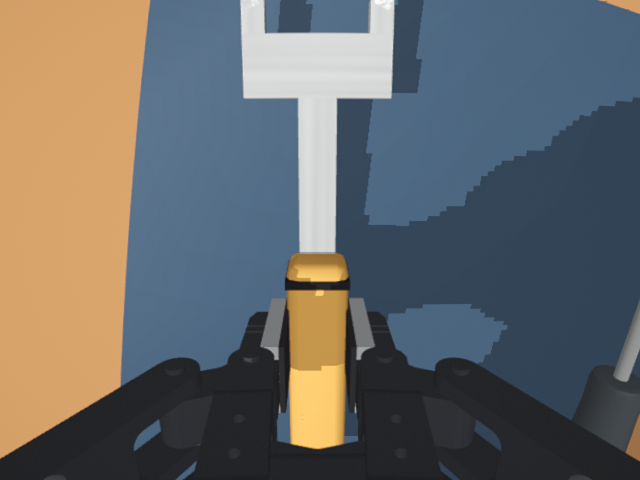

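Clear mat below; lowering gently until it touches.

Emit:
apply_moves([
  {"travel":[-0.001,0.001,0.005],"twist":[0,0,0],"claw":0.005},
  {"travel":[-0.0017,0.002,0.0095],"twist":[0,0,0],"claw":0.005},
  {"travel":[-0.0017,0.002,0.0125],"twist":[0,0,0],"claw":0.005},
  {"travel":[-0.0017,0.002,0.0145],"twist":[0,0,0],"claw":0.005},
  {"travel":[-0.0017,0.002,0.0155],"twist":[0,0,0],"claw":0.005},
  {"travel":[-0.0017,0.002,0.016],"twist":[0,0,0],"claw":0.005},
  {"travel":[-0.0017,0.002,0.016],"twist":[0,0,0],"claw":0.005},
])

```text
clock: 19.4
position: [0.5041, -0.235, 0.0063]
tool_rot: [3.142, 0.0, 0.1]
force: [0.8, 0.8, -1.5]
grip_width: 0.0186
```

Run:
```python
from h import *
from workcell import bot
s=bot.observe(); print(s["clock"],s["position"],s["tool_rot"],s["grip_width"],s["force"])
```

```text
19.4 [ 0.50406683 -0.23504564  0.00630945] [3.14155030e+00 5.86176059e-06 9.98949185e-02] 0.01863259149743746 [ 0.77615852  0.75250997 -1.47404671]
```

Emit:
apply_moves([
  {"travel":[0,0,0.0004],"twist":[0,0,0],"claw":0.005},
  {"travel":[0,0,0.0006],"twist":[0,0,0],"claw":0.005},
  {"travel":[0,0,0.0006],"twist":[0,0,0],"claw":0.005},
  {"travel":[0,0,0.0006],"twist":[0,0,0],"claw":0.025},
  {"travel":[0,0,0.0006],"twist":[0,0,0],"claw":0.035},
  {"travel":[0,0,0.0006],"twist":[0,0,0],"claw":0.05},
  {"travel":[0,0,0.0006],"twist":[0,0,0],"claw":0.055},
  {"travel":[0,0,0.0],"twist":[0,0,0],"claw":0.055},
  {"travel":[0,0,-0.01],"twist":[0,0,0],"claw":0.055},
  {"travel":[0,0,-0.03],"twist":[0,0,0],"claw":0.055},
])

```text
clock: 20.4
position: [0.5034, -0.2349, 0.0363]
tool_rot: [-3.141, 0.002, 0.1]
force: [0.1, 0.5, 0.4]
grip_width: 0.0551
```

Emit:
apply_moves([
  {"travel":[0,0,-0.04],"twist":[0,0,0],"claw":0.055},
  {"travel":[0,0,-0.08],"twist":[0,0,0],"claw":0.055},
  {"travel":[0,0,-0.12],"twist":[0,0,0],"claw":0.055},
  {"travel":[0,0,-0.15],"twist":[0,0,0],"claw":0.055},
  {"travel":[0,0,-0.17],"twist":[0,0,0],"claw":0.055},
  {"travel":[0,0,-0.18],"twist":[0,0,0],"claw":0.055},
  {"travel":[0,0,-0.18],"twist":[0,0,0],"claw":0.055},
  {"travel":[0,0,-0.18],"twist":[0,0,0],"claw":0.055},
])

```text
clock: 21.2
position: [0.5038, -0.2348, 0.2156]
tool_rot: [-3.141, 0.001, 0.1]
force: [0.3, 0.4, 0.1]
grip_width: 0.0552
```

```bash
python3 - <<'E'
from h import *
from workcell import bot
s=bot.observe(); print(s["clock"],s["position"],s["tool_rot"],s["grip_width"],s["force"])
for n in("wrist","scene","top"): cv2.imwrite(f"pics/e_{n}.png",bot.grab_frame(n)["frame"])
E
python3 m1.py; python3 sc.py e_clip
```

```text
21.2 [ 0.5037629  -0.23476016  0.21562015] [-3.14113635e+00  7.01393583e-04  9.99565639e-02] 0.05523195530608312 [0.31914596 0.35512824 0.07065084]
hsv handle [ 49  39 104] bench [ 15 200 193]Traceback (most recent call last):
  File "m1.py", line 9, in <module>
    mh=big(cv2.inRange(hsv,(10,150,90),(35,255,255)),378,408,230,280)
  File "m1.py", line 7, in big
    n,l,st,c=cv2.connectedComponentsWithStats(k); i=1+np.argmax(st[1:,4]); return (l==i).astype(np.uint8)
                                                      ~~~~~~~~~^^^^^^^^^^
    return _wrapfunc(a, 'argmax', axis=axis, out=out, **kwds)
    return bound(*args, **kwds)
ValueError: attempt to get argmax of an empty sequence
```

View pics/e_wrist.png

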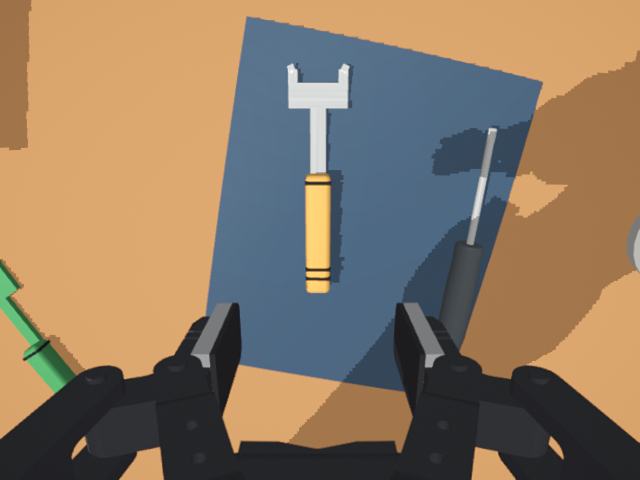

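View pics/e_scene.png

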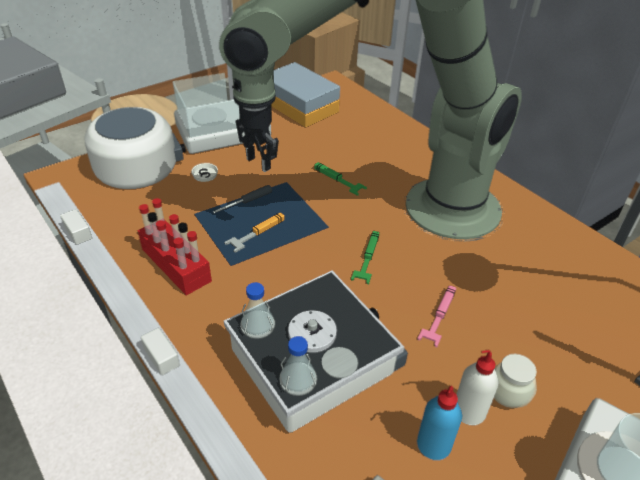

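View pics/e_clip.png

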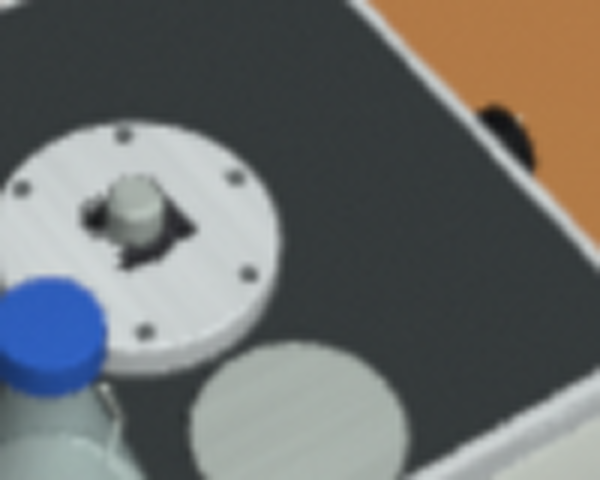

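The wrist picture shows the fork flat on the mat at columns 305–330, in its original place, with the gripper clear of it. The scene picture shows the clip around the pin and everything else where it was. Handing in.

Run:
```python
from workcell import bot
print(bot.job_done())
```

```text
the job is handed in; nothing more can be done
None
```

The clip is fully home in the pin's groove and the fork is back flat on the mat where it started. I handed the job in at about 21.5 s of the 61 s allowed.

**Push:** I held the fork by its handle and set its notch square behind the clip's back edge, then pushed slowly. The readings at the end of each step showed the force rise to about 5 N as the arms spread, drop once they snapped past, and rise again at a firm stop. I finished at about 9 N, and the gripper never touched the clip.

**Seating check:** Seen from above afterwards, the clip's back edge was 16.8 mm from the boss's centre, against 17 mm when seated. It was 0.2 mm off sideways.

**Last look:** The wrist camera shows the fork lying in its original place, with the gripper open and clear of it. In the scene view nothing else appears to have moved.

**Checks that failed or disagreed:**
- The final measurement of the fork from the top camera failed because the arm blocked the view, so its last position was only checked by eye.
- Estimates of where along the handle I gripped differed by about 3 mm, so I found the end of the push by force and camera rather than by calculated distance.

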